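Hold a collar on the flat of the unwinder shaft

TASK

The label unwinder needs its retaining collar: press its brake pedal right down until it latches, and let go, so that the spindle is free to turn. With the collar still off, take the end of the shaft between the fingers, feel for the flat and turn the shaft until the flat faces straight out over the pedal. Then slip the collar on with its set screw over the flat and its top flush with the end of the shaft, and finish while still holding it there in the gripper, so that I can tighten the screw from the front; leave the other things on the bench alone.

Things in the scene. Friction and masses are not known exactly. Their poses are not given: they have to be found in the camera images.
- unwinder: Label unwinder, fixed: grey base plate 236 x 120 mm (152 mm of it in front of the spindle axis), on it a 116 mm platen with a roll of labels 100 mm across, its top 96 mm above the bench; the bare steel shaft rises from it. Origin: bench height, on the spindle axis; +x from front (pedal) to back, z up. A latch housing 48 mm high stands at the pedal's -y side, 58 to 80 mm from its middle.
- spindle (a joint): Angle of spindle, roll and shaft about the vertical (rad). 0: the flat of the shaft faces straight out over the pedal (the unwinder's -x); grows anticlockwise seen from above; starts between 0.6 and 2.4. With the brake on it can hardly be turned; with the brake off it turns with slight friction (0.04 N m) and stays where it is left.
- pedal (a joint): Angle of the brake pedal (rad). 0: up, the spring presses the linings against the platen; 0.195: its stop, 37 mm down at the pad. Takes about 10 N at the pad. A bevelled spring bolt catches it just before the stop: let go after being pressed to the stop, it springs back only to about 0.17 and stays there, brake off.
- pedal_pad (a point): Middle of the top of the ribbed rubber pad (44 x 60 mm) of the pedal, about 126 mm in front of the spindle axis; 70 mm above the bench when up, about 33 mm at the stop. Press it straight down here.
- shaft_end (a point): Centre of the shaft's top end, 155 mm above the bench. The shaft is 24 mm in diameter; its top 45 mm carries a milled flat 5 mm deep (7 mm from the axis), so it measures 19 mm across the flat and 24 mm elsewhere. The top edge is chamfered 2.5 mm. z up. A tall steel column of the room stands about 0.2 m to its right (-y).
- flat (a point): Middle of the width of the flat, on its face, 12 mm below the shaft's end. Turns with the shaft; the flat faces along this point's -x axis, z is up.
- collar: Loose dark steel shaft collar, 44 mm outside, 27 mm bore, 24 mm high, 0.13 to 0.25 kg, lying flat on the bench in front of the pedal. Origin: centre of its underside, z up. Its set screw points along +x: 2.5 mm proud of the rim at half height; inside, its 7 mm nose reaches to 8.8 mm from the axis, so the collar goes on the shaft only with the screw over the flat (within about 0.3 rad).
- collar_mid (a point): Centre of the collar's bore at half height, 12 mm above its underside.
- screw (a point): Outer end of the collar's set screw, 24.5 mm from its axis, at half height. Its x axis points outward along the screw.
- screwdriver: Flat screwdriver, red handle, 197 mm, lying between the robot and the collar, to the right; to be left alone. Origin: middle of the underside.
- marker: Blue and white felt marker, 126 mm, left of the unwinder; to be left alone. Origin: middle of the underside.
There are look-alikes about, which are no part of the job. Of the things shaped like the collar, the steel one is meant.

How it is judged:
By the outcome, as a careful person would: the job done as asked, in the order asked, and still so for the second after the job is handed in, while the arm keeps its last pose, push and grip.
It also fails if it takes over 72 s, if anything falls off the work surface, if the arm or the gripper's body presses on something with over 40 N, if the wrist force passes 120 N, or if a joint passes its speed limit or range.

ROBOT

A 7-joint arm with a two-finger parallel gripper is mounted at the origin on the work surface; the furniture and walls round the work are solid. World frame = base frame: x ahead of the robot, y to its left, z up, the work surface at z = 0. Lengths are in m, angles in degrees, forces in N, time in s.
With the tool pointing down it reaches from about 0.425 to 0.875 m from the base axis. Payload 9.9 kg.
Tool frame: the origin (TCP) lies where the fingers leave the gripper's body, on its centre line; the fingertips stand 73 mm ahead of it and the grasp point (between the pads) lies 54 mm ahead of it; z points along the fingers, y is the line along which they close (so a half turn about z gives the same grasp; the last joint's range is limited). The gripper opens to 85 mm and grips with 20 to 120 N. Pads are 22 mm wide; open, the fingers measure 114 mm over their backs; the gripper's body (76 mm by 85 mm) begins 54 mm behind the grasp point. The pads swing forward as they close: fully open they stand 13 mm farther back than shut.
Start: joints at [58.912, 32.985, 1.427, 82.34, -0.859, 64.687, -3.237], TCP at [0.299, -0.605, 0.304] pointing down, gripper open.
Joint ranges: [-157.87, 157.87], [-19.46, 123.44], [-87.15, 90], [11.01, 140.99], [-62.26, 242.26], [9.8, 113.94], [-161.44, 161.44]. Speed limits (degrees/s): [127.2, 127.2, 172.46, 172.46, 180, 180, 180].

INTERFACE

Orientations are given as a 3x3 rotation matrix whose columns are the frame's x, y, z axes.
In Python, from cell import * gives the robot as it stands.
- The arm moves only by the tool drive_tool, never from a script. Its argument "steps" is a list of rows, each an object with "slide": the shift along the tool's x, y, z in m, a list of three; "rot": the turn, a rotation vector about the tool's x, y, z in degrees, a list of three; "hand": the opening, from -1 (shut) to 1 (fully open), so that 0 is half open. A call has 1 to 8 rows; each row is the pose to reach, as a shift and turn from the pose commanded when the call began, along the tool's axes at that moment; what a row does not reach only later rows make up. A row lasts 1/12 s, in which the tool goes at most 41.7 mm and 7.16 degrees, less where a joint would pass 70% of its speed; a pose out of reach is approached as far as the arm can. A call with a gripper value outside its range is refused whole. The fingers move at their own pace and stop on an object; "squeeze" is the grip in N (left out, the last holds). Time passes only in rows, so rows that repeat a pose let the fingers close. It gives the time, the measured TCP pose, the force, the opening and the grip force at its end, in the units of the state.
- observe(): the state, without advancing time (a new reading comes with each control period).
- read_camera(name): name is "side" or "top" or "wrist"; returns the picture (420x560x3 uint8, red, green, blue); there is no depth.
- camera_model(name): a dict with "vfov" (degrees; the focal length in pixels is half the picture's height over the tangent of half this angle, whatever the lens; pixels are square), "cx", "cy" (the principal point, pixels), "D" ([k1, k2, p1, p2, k3] as OpenCV has them; the pictures are not rectified), "R" (3x3) and "t" (3): a world point X has camera coordinates R X + t. Camera axes: x right, y down, z forward; pixel columns grow to the right and rows downward; lengths in m; the calibration is good to about 2 mm. A picture is of the moment at which its call begins: read the wrist's pose just before it. camera_model takes no time and is no camera call; for the wrist camera it gives the pose at the moment of the call.
- close_job(): hands the job in; it is judged then, once.
The state is a dict: "time_s": time; "joints": joint angles; "qvel": joint speeds; "joint_torque": joint torques, N m; "position": TCP position; "orientation": TCP orientation; "force": force on the tool from outside, world axes, zero at the start; "ft_torque": the same for the moment, N m; "finger_gap": finger opening in m; "grip_force": force on a finger pad.
Only numpy, scipy, OpenCV 4.12 (cv2) and the standard library are available. Lean on these libraries where they do the work, as an engineer would, in place of code of your own. Each camera call takes 0.05 s, during which the arm holds its last target. There are 200 camera calls.

## Working session

There is one attempt and no reset: what is moved stays moved. The work goes in short steps, Python scripts to look and compute and a tool call to move; the robot and the scene stay as the last step left them, time stands still between calls to the robot, and variables do not carry over. Pictures are saved under pics/ and viewed, at most 10 in all, crops included, and the job is handed in when it is done.

Besides the shell and the picture viewer there is one more tool, called after "Request:" as name(argument=value, ...) on one line, values as JSON. drive_tool: Moves the arm, as the interface text tells. Its arguments: {"type":"object","properties":{"steps":{"type":"array","items":{"type":"object","properties":{"slide":{"type":"array","items":{"type":"number"}},"rot":{"type":"array","items":{"type":"number"}},"hand":{"type":"number"}}}},"squeeze":{"type":"number"}},"required":["steps"]}

```bash
mkdir -p pics; ls; python3 - <<'E'
from cell import *
import cv2
s=observe();print(s)
for n in("side","top"):
    cv2.imwrite(f"pics/{n}0.png",read_camera(n)[:,:,::-1]);print(n,camera_model(n))
E
```

```text
pics
{'time_s': 0.0, 'joints': array([58.91064156, 33.03221285,  1.42301665, 82.38730161, -0.86021704,
       64.68577811, -3.2381782 ]), 'qvel': array([ 0.01212517,  0.02565829, -0.03335478,  0.07441508, -0.06983061,
        0.11886003,  0.03851975]), 'joint_torque': array([-5.63013200e-04, -7.65786338e+01,  2.24965073e+00, -2.85979629e+01,
        1.51113787e-02,  1.26250923e-02,  9.62771622e-06]), 'position': array([ 0.29881366, -0.60487964,  0.30304228]), 'orientation': array([[ 8.96571596e-01,  4.42898118e-01, -7.94167490e-04],
       [ 4.42898824e-01, -8.96570426e-01,  1.45016492e-03],
       [-6.97517726e-05, -1.65191252e-03, -9.99998633e-01]]), 'force': array([ 0.81261129, -0.328023  , -0.29076641]), 'ft_torque': array([0.04391448, 0.03613911, 0.11384629]), 'grip_force': 0.0, 'finger_gap': 0.08547750730371734}
side {'vfov': 52.69661876568937, 'cx': 283.1427232928329, 'cy': 208.84378320243806, 'D': array([-0.11048765,  0.        ,  0.        ,  0.        ,  0.        ]), 'R': array([[ 0.68023919,  0.73258164, -0.02447012],
       [ 0.35798185, -0.36116562, -0.86105075],
       [-0.63962773,  0.5769606 , -0.50792994]]), 't': array([-0.25559637, -0.1455664 ,  1.44524611])}
top {'vfov': 46.2187851050774, 'cx': 282.65260944284415, 'cy': 211.7168493624765, 'D': array([-0.09708121,  0.        ,  0.        ,  0.        ,  0.        ]), 'R': array([[-0.01710908, -0.99983673,  0.00581258],
       [-0.9963408 ,  0.0165618 , -0.08384939],
       [ 0.08373943, -0.00722589, -0.99646149]]), 't': array([-0.15812585,  0.55941839,  1.30315964])}
```

View pics/side0.png

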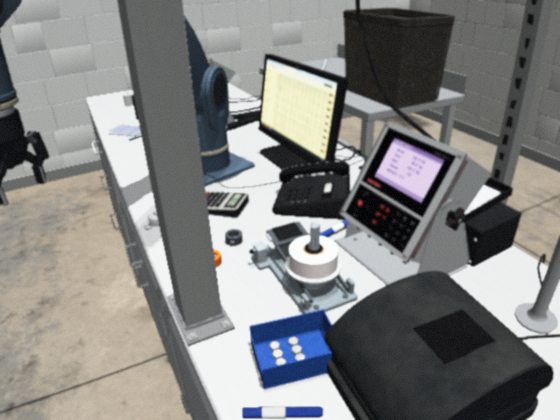

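View pics/top0.png

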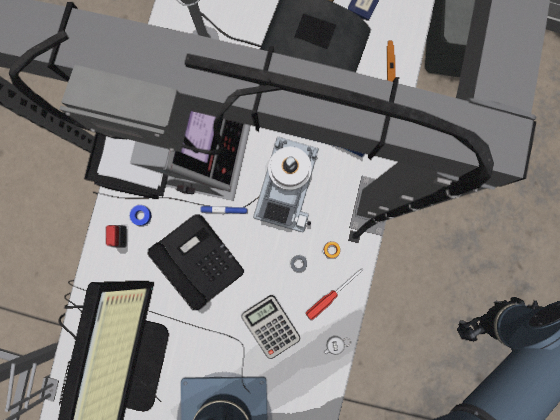

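Side view: unwinder at about (313,260), steel collar (234,237), orange look-alike beyond the column. Top view: roll (291,168), pedal pad (275,211), latch housing (303,222), steel collar (299,264), orange ring (332,250), screwdriver (335,295), column right (365,210).

```bash
cat > h.py <<'E'
import numpy as np, cv2
from cell import *
def K(m):
    f=210/np.tan(np.radians(m["vfov"]/2)); return np.array([[f,0,m["cx"]],[0,f,m["cy"]],[0,0,1.]])
def plane(m,px,z):
    px=np.array(px,float).reshape(-1,1,2)
    u=cv2.undistortPoints(px,K(m),m["D"]).reshape(-1,2)
    R,t=np.array(m["R"]),np.array(m["t"]); c=-R.T@t
    d=np.c_[u,np.ones(len(u))]@R
    return c+d*((z-c[2])/d[:,2])[:,None]
def proj(m,X):
    R,t=np.array(m["R"]),np.array(m["t"])
    return cv2.projectPoints(np.array(X,float).reshape(-1,1,3),cv2.Rodrigues(R)[0],t,K(m),m["D"])[0].reshape(-1,2)
E
python3 - <<'E'
from h import *
m=camera_model("top");im=cv2.imread("pics/top0.png")
print("shaft",plane(m,[291,162],.155),"pad",plane(m,[275,211],.07),"roll",plane(m,[291,168],.096),"collar",plane(m,[299,264],.024),"screwdr",plane(m,[[362,269],[308,317]],.01),"col",plane(m,[357,240],0))
c=im[130:290,220:390];cv2.imwrite("pics/c0.png",cv2.resize(c,None,fx=4.5,fy=3.75*1.0*1.2/1.0 if 0 else 3.75,interpolation=cv2.INTER_CUBIC))
E
```

```text
shaft [[ 0.66769395 -0.18915663  0.155     ]] pad [[ 0.55500591 -0.14731886  0.07      ]] roll [[ 0.66305351 -0.19040734  0.096     ]] collar [[ 0.41553182 -0.20888341  0.024     ]] screwdr [[ 0.39840764 -0.38011255  0.01      ]
 [ 0.27250205 -0.23096136  0.01      ]] col [[ 0.4774889  -0.37019827  0.        ]]
```

View pics/c0.png

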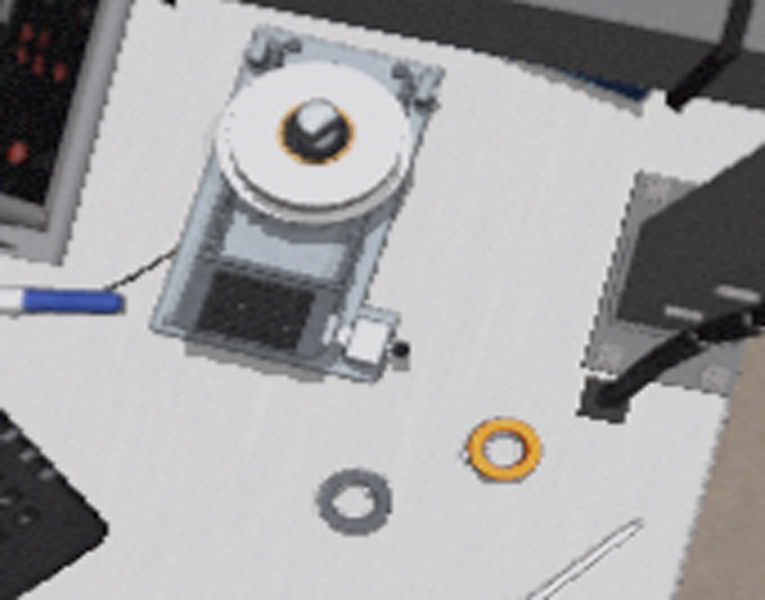

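The crop shows the flat's chord on the shaft's lower right, the pad at crop (255,308), latch housing (368,335), and the steel collar at (355,500), possibly with its screw on the left. I'll move above the work and look with the wrist camera.

Request:
drive_tool(steps=[{"slide": [0.36, -0.29, -0.03], "rot": [0, 0, 46], "hand": -1}, {"slide": [0.36, -0.29, -0.03], "rot": [0, 0, 46], "hand": -1}, {"slide": [0.36, -0.29, -0.03], "rot": [0, 0, 46], "hand": -1}, {"slide": [0.36, -0.29, -0.03], "rot": [0, 0, 46], "hand": -1}, {"slide": [0.36, -0.29, -0.03], "rot": [0, 0, 46], "hand": -1}, {"slide": [0.36, -0.29, -0.03], "rot": [0, 0, 46], "hand": -1}, {"slide": [0.36, -0.29, -0.03], "rot": [0, 0, 46], "hand": -1}, {"slide": [0.36, -0.29, -0.03], "rot": [0, 0, 46], "hand": -1}])

```text
time_s: 0.77
position: [0.4388, -0.3021, 0.3254]
orientation: [[0.94, -0.341, -0.0], [-0.341, -0.94, 0.0], [-0.0, -0.0, -1.0]]
force: [0.8, 0.2, 0.2]
finger_gap: 0.0002
grip_force: 0.0
```

Request:
drive_tool(steps=[{"slide": [0.015, -0.12, 0]}, {"slide": [0.015, -0.12, 0]}, {"slide": [0.015, -0.12, 0]}, {"slide": [0.015, -0.12, 0]}, {"slide": [0.015, -0.12, 0]}, {"slide": [0.015, -0.12, 0]}])

```text
schema error: expected keys slide, rot, hand
```

```bash
python3 - <<'E'
from h import *
s=observe();print(s["position"]);m=camera_model("wrist")
im=read_camera("wrist")[:,:,::-1];cv2.imwrite("pics/w1.png",im);np.save("w1.npy",m,allow_pickle=True)
print(m)
E
```

```text
[ 0.43880383 -0.30207507  0.3253509 ]
{'vfov': 62.16053893386362, 'cx': 281.74818066435216, 'cy': 208.3318711109696, 'D': array([-0.01574748,  0.        ,  0.        ,  0.        ,  0.        ]), 'R': array([[-3.41416608e-01, -9.39912016e-01,  3.19557419e-04],
       [-9.06557201e-01,  3.29390430e-01,  2.63924204e-01],
       [-2.48170790e-01,  8.98184095e-02, -9.64543370e-01]]), 't': array([-0.1340694 ,  0.45586101,  0.53448618])}
```

View pics/w1.png

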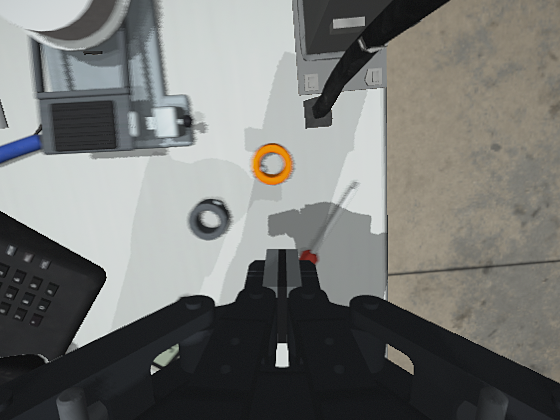

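The move was refused (all keys are needed). The wrist view shows the unwinder nearly square to the image, with the pad at about (85,123), the steel collar at (209,219) and the orange ring at (272,164). Moving on.

Request:
drive_tool(steps=[{"slide": [-0.01, -0.16, -0.03], "rot": [0, 0, 0], "hand": -1}, {"slide": [-0.01, -0.16, -0.03], "rot": [0, 0, 0], "hand": -1}, {"slide": [-0.01, -0.16, -0.03], "rot": [0, 0, 0], "hand": -1}, {"slide": [-0.01, -0.16, -0.03], "rot": [0, 0, 0], "hand": -1}, {"slide": [-0.01, -0.16, -0.03], "rot": [0, 0, 0], "hand": -1}, {"slide": [-0.01, -0.16, -0.03], "rot": [0, 0, 0], "hand": -1}, {"slide": [-0.01, -0.16, -0.03], "rot": [0, 0, 0], "hand": -1}])

```text
time_s: 1.4
position: [0.4827, -0.1507, 0.3552]
orientation: [[0.941, -0.337, -0.001], [-0.337, -0.941, -0.0], [-0.0, 0.001, -1.0]]
force: [-0.4, -0.1, 1.0]
finger_gap: -0.0003
grip_force: 0.0
```

```bash
python3 - <<'E'
from h import *
s=observe();print(s["position"],s["qvel"].round(1));m=camera_model("wrist")
im=read_camera("wrist")[:,:,::-1];cv2.imwrite("pics/w2.png",im);np.save("w2.npy",m,allow_pickle=True)
E
```

```text
[ 0.4827061  -0.15071874  0.35521006] [1.5 0.1 0.9 0.1 0.1 0.  0. ]
```

View pics/w2.png

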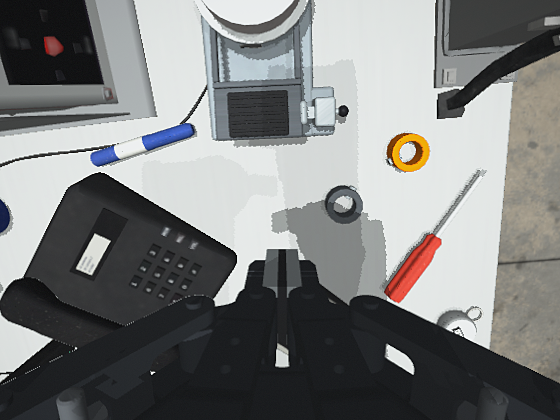

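The wrist view shows the pad with corners near (229,93)–(290,136), housing (322,106), steel collar (343,204), and the plate front edge from (213,141).

```bash
python3 - <<'E'
from h import *
m=np.load("w2.npy",allow_pickle=True).item()
P=plane(m,[[229,93],[287,91],[290,135],[229,138]],.07);print(P,P.mean(0))
for a,b in((0,1),(3,2),(3,0),(2,1)): d=P[b]-P[a];print(np.degrees(np.arctan2(d[1],d[0])),np.linalg.norm(d))
print("collar top",plane(m,[343,203],.024))
print("collar shaft in top",plane(camera_model("top"),[290.7,160.1],.155))
E
```

```text
[[ 0.57911505 -0.13103412  0.07      ]
 [ 0.56183006 -0.18464168  0.07      ]
 [ 0.52133796 -0.17348829  0.07      ]
 [ 0.53920651 -0.11496532  0.07      ]] [ 0.5503724  -0.15103235  0.07      ]
-107.87117042700118 0.05632531336668918
-106.97875972988447 0.061190052209891106
-21.931718477742766 0.043022062024466526
-15.400010175707711 0.042000097595836325
collar top [[ 0.42228876 -0.20667031  0.024     ]]
collar shaft in top [[ 0.67243371 -0.18850959  0.155     ]]
```

Request:
drive_tool(steps=[{"slide": [0.064, -0.022, 0.08], "rot": [0, 0, -2.2], "hand": -1}, {"slide": [0.064, -0.022, 0.08], "rot": [0, 0, -2.2], "hand": -1}, {"slide": [0.064, -0.022, 0.08], "rot": [0, 0, -2.2], "hand": -1}, {"slide": [0.064, -0.022, 0.19], "rot": [0, 0, -2.2], "hand": -1}, {"slide": [0.064, -0.022, 0.19], "rot": [0, 0, -2.2], "hand": -1}, {"slide": [0.064, -0.022, 0.19], "rot": [0, 0, -2.2], "hand": -1}, {"slide": [0.064, -0.022, 0.2], "rot": [0, 0, -2.2], "hand": -1}, {"slide": [0.064, -0.022, 0.2], "rot": [0, 0, -2.2], "hand": -1}])

```text
time_s: 2.12
position: [0.549, -0.1523, 0.153]
orientation: [[0.953, -0.303, -0.005], [-0.303, -0.953, 0.0], [-0.005, 0.001, -1.0]]
force: [0.4, -0.1, 0.4]
finger_gap: -0.0001
grip_force: 0.0
```

Press down.

Request:
drive_tool(steps=[{"slide": [0, 0, 0.012], "rot": [0, 0, 0], "hand": -1}, {"slide": [0, 0, 0.02], "rot": [0, 0, 0], "hand": -1}, {"slide": [0, 0, 0.028], "rot": [0, 0, 0], "hand": -1}, {"slide": [0, 0, 0.036], "rot": [0, 0, 0], "hand": -1}, {"slide": [0, 0, 0.042], "rot": [0, 0, 0], "hand": -1}, {"slide": [0, 0, 0.045], "rot": [0, 0, 0], "hand": -1}, {"slide": [0, 0, 0.045], "rot": [0, 0, 0], "hand": -1}])

```text
time_s: 2.7
position: [0.5507, -0.1518, 0.1115]
orientation: [[0.953, -0.302, 0.001], [-0.302, -0.953, -0.0], [0.001, 0.0, -1.0]]
force: [-0.1, 0.4, 0.3]
finger_gap: 0.0002
grip_force: 0.0
```

```bash
python3 - <<'E'
from h import *
s=observe();print(s["position"],s["force"])
cv2.imwrite("pics/w3.png",np.vstack([read_camera("wrist")[:300,:,::-1],cv2.resize(read_camera("side")[190:330,200:387,::-1],(560,300))]))
E
```

```text
[ 0.55068905 -0.15176112  0.11150483] [-0.08337513  0.37838838  0.31111203]
```

View pics/w3.png

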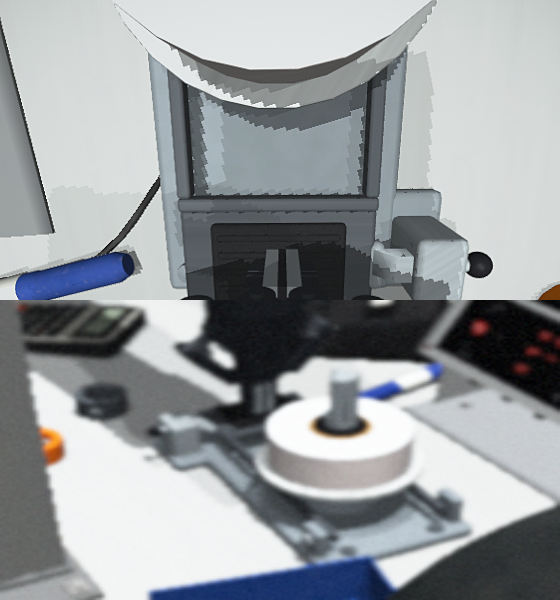

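The fingertips are over the middle of the pad (280,270), and the bolt is visible at (390,262). No force yet, so I'll press further.

Request:
drive_tool(steps=[{"slide": [0, 0, 0.002], "rot": [0, 0, 0], "hand": -1}, {"slide": [0, 0, 0.004], "rot": [0, 0, 0], "hand": -1}, {"slide": [0, 0, 0.004], "rot": [0, 0, 0], "hand": -1}])

```text
time_s: 3.05
position: [0.5515, -0.1515, 0.1071]
orientation: [[0.954, -0.301, 0.002], [-0.301, -0.954, -0.001], [0.002, -0.0, -1.0]]
force: [0.2, 0.5, 7.7]
finger_gap: 0.0001
grip_force: 3.7
```

Request:
drive_tool(steps=[{"slide": [0, 0, 0.002], "rot": [0, 0, 0], "hand": -1}, {"slide": [0, 0, 0.004], "rot": [0, 0, 0], "hand": -1}, {"slide": [0, 0, 0.004], "rot": [0, 0, 0], "hand": -1}])

```text
time_s: 3.3
position: [0.5514, -0.1515, 0.1041]
orientation: [[0.954, -0.301, 0.002], [-0.301, -0.954, -0.001], [0.002, -0.0, -1.0]]
force: [-3.9, 1.3, 20.4]
finger_gap: -0.0
grip_force: 9.7
```

Request:
drive_tool(steps=[{"slide": [0, 0, 0.001], "rot": [0, 0, 0], "hand": -1}, {"slide": [0, 0, 0.002], "rot": [0, 0, 0], "hand": -1}, {"slide": [0, 0, 0.002], "rot": [0, 0, 0], "hand": -1}])

```text
time_s: 3.55
position: [0.5514, -0.1515, 0.1035]
orientation: [[0.953, -0.301, 0.003], [-0.301, -0.953, -0.001], [0.003, -0.0, -1.0]]
force: [-8.3, 2.9, 36.4]
finger_gap: -0.0001
grip_force: 18.2
```

At the stop. Release upward.

Request:
drive_tool(steps=[{"slide": [0, 0, -0.01], "rot": [0, 0, 0], "hand": -1}, {"slide": [0, 0, -0.04], "rot": [0, 0, 0], "hand": -1}, {"slide": [0, 0, -0.24], "rot": [0, 0, 0], "hand": -1}, {"slide": [0, 0, -0.24], "rot": [0, 0, 0], "hand": -1}, {"slide": [0, 0, -0.24], "rot": [0, 0, 0], "hand": 1}, {"slide": [0, 0, -0.24], "rot": [0, 0, 0], "hand": 1}, {"slide": [0, 0, -0.24], "rot": [0, 0, 0], "hand": 1}, {"slide": [0, 0, -0.24], "rot": [0, 0, 0], "hand": 1}])

```text
time_s: 4.22
position: [0.5528, -0.1519, 0.348]
orientation: [[0.953, -0.301, 0.011], [-0.301, -0.954, -0.002], [0.012, -0.001, -1.0]]
force: [0.5, -0.3, -0.1]
finger_gap: 0.0484
grip_force: 0.0
```

```bash
python3 - <<'E'
from h import *
s=observe();print(s["position"],s["qvel"].round(1));m=camera_model("wrist")
im=read_camera("wrist")[:,:,::-1];cv2.imwrite("pics/w4.png",im);np.save("w4.npy",m,allow_pickle=True)
p=proj(m,[[.6715,-.1885,.155],[.5504,-.151,.07],[.5504,-.151,.04]]);print(p)
x,y=p[0].astype(int);c=im[max(y-60,0):y+60,x-80:x+80]
o=np.vstack([cv2.resize(c,(400,300),interpolation=cv2.INTER_CUBIC),cv2.resize(im[:300],(400,214))])
cv2.imwrite("pics/w4c.png",o)
E
```

```text
[ 0.55278554 -0.15192192  0.34798708] [ 0.2  3.5 -0.6  6.1 -0.4 -6.8  0.3]
[[280.96833259  28.49979724]
 [282.06410628 185.49840823]
 [282.06744032 180.3528599 ]]
```

View pics/w4c.png

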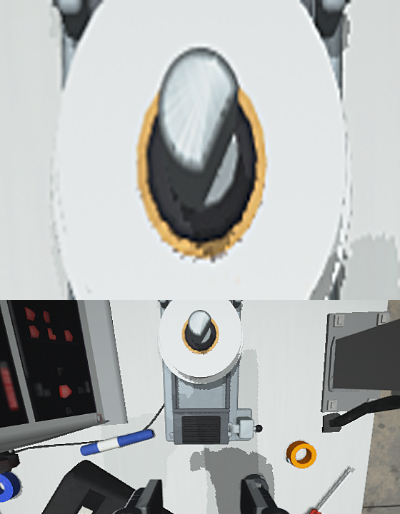

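The shaft top is centred around crop (199,100) on the roll, and the flat's chord runs from (238,100) to (198,170), so it faces the lower right. The pedal looks down.

```bash
python3 - <<'E'
from h import *
m=np.load("w4.npy",allow_pickle=True).item()
P=plane(m,[[279.3,29],[295.2,29.3],[279.2,49.8]],.155);print(P)
d=P[2]-P[1];print("chord dir",np.degrees(np.arctan2(d[1],d[0])),np.linalg.norm(d))
E
```

```text
[[ 0.67154562 -0.18730283  0.155     ]
 [ 0.66804297 -0.19774172  0.155     ]
 [ 0.65880457 -0.18317489  0.155     ]]
chord dir 122.38319611884708 0.017249363623213068
```

Request:
drive_tool(steps=[{"slide": [0.124, -0.002, 0], "rot": [0, 0, 40], "hand": 1}, {"slide": [0.124, -0.002, 0], "rot": [0, 0, 40], "hand": 1}, {"slide": [0.124, -0.002, 0], "rot": [0, 0, 40], "hand": 1}, {"slide": [0.124, -0.002, 0], "rot": [0, 0, 40], "hand": 1}, {"slide": [0.124, -0.002, 0], "rot": [0, 0, 40], "hand": 1}, {"slide": [0.124, -0.002, 0.05], "rot": [0, 0, 40], "hand": 1}, {"slide": [0.124, -0.002, 0.05], "rot": [0, 0, 40], "hand": 1}, {"slide": [0.124, -0.002, 0.05], "rot": [0, 0, 40], "hand": 1}])

```text
time_s: 4.93
position: [0.6679, -0.1854, 0.2862]
orientation: [[0.539, -0.842, -0.008], [-0.842, -0.539, 0.002], [-0.006, 0.006, -1.0]]
force: [-0.4, 0.2, -0.3]
finger_gap: 0.0856
grip_force: 0.0
```

```bash
python3 - <<'E'
from h import *
s=observe();print(s["position"],s["joints"].round(1),s["finger_gap"]);R=s["orientation"];print(R.round(3),np.degrees(np.arctan2(R[1,1],R[0,1])),R.T@(np.array([.6715,-.1877,.189])-s["position"]))
E
```

```text
[ 0.66792087 -0.18537802  0.28623477] [   2.1   36.7   17.4   80.6  -11.3   64.9 -126.2] 0.0855548116633769
[[ 0.539 -0.842 -0.008]
 [-0.842 -0.539  0.002]
 [-0.006  0.006 -1.   ]] -147.35008085877337 [ 0.00445039 -0.00230421  0.09719921]
```

The last joint would run out of range when turning the shaft this way, so I'll take the opposite half turn first.

Request:
drive_tool(steps=[{"slide": [0, 0, 0], "rot": [0, 0, -7], "hand": 1}, {"slide": [0, 0, 0], "rot": [0, 0, -14], "hand": 1}, {"slide": [0, 0, 0], "rot": [0, 0, -21], "hand": 1}, {"slide": [0, 0, 0], "rot": [0, 0, -28], "hand": 1}, {"slide": [0, 0, 0], "rot": [0, 0, -35], "hand": 1}, {"slide": [0, 0, 0], "rot": [0, 0, -42], "hand": 1}, {"slide": [0, 0, 0], "rot": [0, 0, -49], "hand": 1}, {"slide": [0, 0, 0], "rot": [0, 0, -56], "hand": 1}])

```text
time_s: 5.6
position: [0.6697, -0.1868, 0.2922]
orientation: [[1.0, -0.018, 0.001], [-0.018, -1.0, -0.001], [0.001, 0.001, -1.0]]
force: [-0.6, -0.2, -0.1]
finger_gap: 0.0854
grip_force: 0.0
```

Request:
drive_tool(steps=[{"slide": [0, 0, 0], "rot": [0, 0, -7], "hand": 1}, {"slide": [0, 0, 0], "rot": [0, 0, -14], "hand": 1}, {"slide": [0, 0, 0], "rot": [0, 0, -21], "hand": 1}, {"slide": [0, 0, 0], "rot": [0, 0, -28], "hand": 1}, {"slide": [0, 0, 0], "rot": [0, 0, -35], "hand": 1}, {"slide": [0, 0, 0], "rot": [0, 0, -42], "hand": 1}, {"slide": [0, 0, 0], "rot": [0, 0, -49], "hand": 1}, {"slide": [0, 0, 0], "rot": [0, 0, -56], "hand": 1}])

```text
time_s: 6.27
position: [0.6696, -0.187, 0.2922]
orientation: [[0.574, 0.819, 0.001], [0.819, -0.574, -0.001], [-0.0, 0.002, -1.0]]
force: [0.5, 0.0, -0.4]
finger_gap: 0.0852
grip_force: 0.0
```

Request:
drive_tool(steps=[{"slide": [0, 0, 0], "rot": [0, 0, -7], "hand": 1}, {"slide": [0, 0, 0], "rot": [0, 0, -14], "hand": 1}, {"slide": [0, 0, 0], "rot": [0, 0, -21], "hand": 1}, {"slide": [0, 0, 0], "rot": [0, 0, -28], "hand": 1}, {"slide": [0, 0, 0], "rot": [0, 0, -35], "hand": 1}, {"slide": [0, 0, 0], "rot": [0, 0, -42], "hand": 1}, {"slide": [0, 0, 0], "rot": [0, 0, -49], "hand": 1}, {"slide": [0, 0, 0], "rot": [0, 0, -56], "hand": 1}])

```text
time_s: 6.93
position: [0.6696, -0.1872, 0.2922]
orientation: [[-0.357, 0.934, 0.001], [0.934, 0.357, -0.001], [-0.002, 0.001, -1.0]]
force: [-1.0, 0.1, 1.2]
finger_gap: 0.0853
grip_force: 0.0
```

Request:
drive_tool(steps=[{"slide": [0, 0, 0], "rot": [0, 0, -6], "hand": 1}, {"slide": [0, 0, 0], "rot": [0, 0, -12], "hand": 1}, {"slide": [0, 0, 0], "rot": [0, 0, -12], "hand": 1}])

```text
time_s: 7.18
position: [0.6696, -0.1874, 0.2919]
orientation: [[-0.542, 0.84, 0.001], [0.84, 0.542, -0.001], [-0.002, 0.0, -1.0]]
force: [-0.1, -0.3, 1.2]
finger_gap: 0.0856
grip_force: 0.0
```

```bash
python3 - <<'E'
from h import *
s=observe();print(s["position"],s["joints"].round(1),s["finger_gap"]);R=s["orientation"];print(R.round(3),np.degrees(np.arctan2(R[1,1],R[0,1])),R.T@(np.array([.6715,-.1877,.189])-s["position"]))
E
```

```text
[ 0.66957667 -0.1874052   0.29187169] [ 28.1  37.4 -30.2  79.1  19.2  68.5  28.9] 0.0855602169375046
[[-0.542  0.84   0.001]
 [ 0.84   0.542 -0.001]
 [-0.002  0.    -1.   ]] 32.829811258887666 [-0.00113067  0.00142976  0.10287394]
```

Request:
drive_tool(steps=[{"slide": [-0.001, 0.001, 0.025], "rot": [0, 0, 0], "hand": 1}, {"slide": [-0.001, 0.001, 0.05], "rot": [0, 0, 0], "hand": 1}, {"slide": [-0.001, 0.001, 0.075], "rot": [0, 0, 0], "hand": 1}, {"slide": [-0.001, 0.001, 0.1], "rot": [0, 0, 0], "hand": 1}, {"slide": [-0.001, 0.001, 0.103], "rot": [0, 0, 0], "hand": 1}, {"slide": [-0.001, 0.001, 0.103], "rot": [0, 0, 0], "hand": -0.3}, {"slide": [-0.001, 0.001, 0.103], "rot": [0, 0, 0], "hand": -0.3}, {"slide": [-0.001, 0.001, 0.103], "rot": [0, 0, 0], "hand": -0.3}])

```text
time_s: 7.85
position: [0.6719, -0.1869, 0.1897]
orientation: [[-0.536, 0.844, 0.003], [0.844, 0.537, -0.001], [-0.002, 0.002, -1.0]]
force: [0.5, -0.2, 0.1]
finger_gap: 0.0516
grip_force: 0.0
```

Request:
drive_tool(steps=[{"slide": [0, 0, 0], "rot": [0, 0, 0], "hand": -1}, {"slide": [0, 0, 0], "rot": [0, 0, 0], "hand": -1}, {"slide": [0, 0, 0], "rot": [0, 0, 0], "hand": -1}, {"slide": [0, 0, 0], "rot": [0, 0, 0], "hand": -1}, {"slide": [0, 0, 0], "rot": [0, 0, 0], "hand": -1}, {"slide": [0, 0, 0], "rot": [0, 0, 0], "hand": -1}], squeeze=20)

```text
time_s: 8.35
position: [0.6726, -0.186, 0.189]
orientation: [[-0.537, 0.843, 0.005], [0.843, 0.537, 0.001], [-0.002, 0.004, -1.0]]
force: [5.5, 1.6, 4.1]
finger_gap: 0.0197
grip_force: 20.7
```

```bash
python3 - <<'E'
from h import *
s=observe();print(s)
E
```

```text
{'time_s': 8.35, 'joints': array([ 27.28845249,  42.67747289, -28.37062306,  85.61904969,
        22.47672698,  57.15473172,  25.58479954]), 'qvel': array([-0.13152642, -0.04964528, -0.08769713, -0.10596333,  0.12082899,
       -0.09121029,  0.0707828 ]), 'joint_torque': array([ 2.11729310e+00, -7.98759913e+01, -5.95499173e+00, -2.12723744e+01,
        3.69767658e-01,  1.53696187e+00,  2.12370709e-02]), 'position': array([ 0.67262763, -0.18597843,  0.18903691]), 'orientation': array([[-5.37470341e-01,  8.43270589e-01,  4.51061056e-03],
       [ 8.43280318e-01,  5.37473750e-01,  5.21850324e-04],
       [-1.98427375e-03,  4.08418818e-03, -9.99989691e-01]]), 'force': array([5.48702692, 1.60585213, 4.08975265]), 'ft_torque': array([ 0.31619786, -0.8006458 ,  0.0345619 ]), 'grip_force': 20.747742053645197, 'finger_gap': 0.01973530058479384}
```

The gap is 19.7 mm, so the pads are on the flat. I'll refine the unwinder's yaw from line segments in the stored pictures before turning.

```bash
python3 - <<'E'
from h import *
for n,box in(("w2",(200,20,345,150)),("w4",(220,60,350,215))):
    m=np.load(n+".npy",allow_pickle=True).item();im=cv2.imread(f"pics/{n}.png",0)
    L=cv2.createLineSegmentDetector().detect(im)[0].reshape(-1,4)
    for l in L:
        q=l.reshape(2,2)
        if np.linalg.norm(q[0]-q[1])<25: continue
        if not all(box[0]<a<box[2] and box[1]<b<box[3] for a,b in q): continue
        P=plane(m,q,.03);d=P[1]-P[0];a=np.degrees(np.arctan2(d[1],d[0]))
        print(n,q.round().astype(int).tolist(),round((a+45)%90-45,2),round(a))
E
```

```text
w2 [[304, 136], [216, 140]] -16.78 73
w2 [[217, 33], [219, 82]] -19.1 161
w2 [[312, 22], [313, 87]] -17.43 163
w2 [[272, 40], [296, 23]] 14.15 -76
w2 [[231, 81], [293, 78]] -17.34 -107
w2 [[280, 25], [253, 37]] 1.62 92
w2 [[294, 78], [293, 51]] -17.48 -17
w2 [[216, 137], [208, 26]] -18.67 -19
w2 [[274, 145], [249, 146]] -18.5 72
w2 [[301, 48], [304, 99]] -15.92 164
w2 [[252, 36], [227, 32]] -28.21 62
w2 [[287, 91], [289, 133]] -17.17 163
w2 [[228, 92], [286, 89]] -17.32 -107
w2 [[229, 138], [226, 94]] -18.81 -19
w2 [[211, 138], [207, 92]] -17.38 -17
w2 [[310, 64], [309, 27]] -17.37 -17
w2 [[214, 87], [299, 83]] -17.23 -107
w2 [[217, 81], [214, 31]] -18.99 -19
w2 [[299, 85], [216, 89]] -17.03 73
w2 [[310, 98], [310, 67]] -18.97 -19
w2 [[210, 98], [213, 136]] -17.47 163
w4 [[318, 202], [244, 202]] -17.33 73
w4 [[272, 108], [299, 105]] -11.29 -101
w4 [[336, 79], [333, 114]] -20.39 160
w4 [[300, 115], [326, 97]] 16.43 -74
w4 [[298, 105], [321, 91]] 13.89 -76
w4 [[242, 183], [239, 102]] -16.96 -17
w4 [[322, 121], [321, 171]] -17.6 162
w4 [[248, 108], [250, 151]] -16.83 163
w4 [[231, 196], [229, 152]] -17.37 -17
w4 [[314, 149], [315, 118]] -17.67 -18
w4 [[229, 89], [232, 162]] -17.28 163
w4 [[252, 151], [313, 151]] -17.42 -107
w4 [[334, 116], [332, 149]] -17.88 162
w4 [[256, 162], [306, 162]] -16.88 -107
w4 [[347, 197], [322, 198]] -16.99 73
w4 [[229, 142], [226, 83]] -17.04 -17
w4 [[314, 118], [290, 126]] 2.3 92
w4 [[255, 199], [254, 164]] -17.28 -17
w4 [[308, 164], [308, 199]] -17.33 163
w4 [[245, 152], [244, 106]] -17.11 -17
w4 [[330, 162], [332, 98]] -17.51 -18
w4 [[317, 111], [317, 149]] -16.93 163
w4 [[319, 153], [243, 153]] -17.58 72
w4 [[318, 158], [259, 159]] -17.07 73
w4 [[243, 156], [318, 156]] -17.18 -107
w4 [[233, 163], [234, 193]] -17.2 163
```

Request:
drive_tool(steps=[{"slide": [0, 0.001, 0], "rot": [0, 0, 0], "hand": -1}, {"slide": [0, 0.001, 0], "rot": [0, 0, 0], "hand": -1}, {"slide": [0, 0.001, 0], "rot": [0, 0, 0], "hand": -1}, {"slide": [0, 0.001, 0], "rot": [0, 0, 0], "hand": -1}], squeeze=45)

```text
time_s: 8.68
position: [0.6728, -0.1859, 0.1892]
orientation: [[-0.537, 0.843, 0.003], [0.843, 0.537, -0.0], [-0.002, 0.002, -1.0]]
force: [1.9, 0.3, 7.5]
finger_gap: 0.019
grip_force: 44.0
```

Request:
drive_tool(steps=[{"slide": [-0.0002, 0, 0], "rot": [0, 0, 5], "hand": -1}, {"slide": [-0.0005, 0, 0], "rot": [0, 0, 10], "hand": -1}, {"slide": [-0.0008, -0.0001, 0], "rot": [0, 0, 15], "hand": -1}, {"slide": [-0.001, -0.0002, 0], "rot": [0, 0, 20], "hand": -1}, {"slide": [-0.0012, -0.0003, 0], "rot": [0, 0, 25], "hand": -1}])

```text
time_s: 9.1
position: [0.6734, -0.1867, 0.1891]
orientation: [[-0.127, 0.992, 0.003], [0.992, 0.127, 0.0], [-0.0, 0.003, -1.0]]
force: [2.2, 2.4, 6.8]
finger_gap: 0.019
grip_force: 44.5
```

```bash
python3 - <<'E'
from h import *
s=observe();R=s["orientation"];print(s["position"],s["force"],s["ft_torque"],s["finger_gap"],np.degrees(np.arctan2(R[1,1],R[0,1])))
E
```

```text
[ 0.6733579  -0.18666905  0.18912559] [2.151762   2.39641401 6.83573014] [ 0.42872601 -0.33694515 -0.01796594] 0.018985372553361735 7.269614068829169
```

The gap reads exactly 19.0 mm and the shaft turns freely. Finishing the turn.

Request:
drive_tool(steps=[{"slide": [-0.0002, 0, 0], "rot": [0, 0, 5], "hand": -1}, {"slide": [-0.0005, 0, 0], "rot": [0, 0, 10], "hand": -1}, {"slide": [-0.0008, -0.0001, 0], "rot": [0, 0, 15], "hand": -1}, {"slide": [-0.001, -0.0002, 0], "rot": [0, 0, 20], "hand": -1}, {"slide": [-0.0012, -0.0003, 0], "rot": [0, 0, 24.8], "hand": -1}, {"slide": [-0.0012, -0.0003, 0], "rot": [0, 0, 24.8], "hand": -1}, {"slide": [-0.0012, -0.0003, 0], "rot": [0, 0, 24.8], "hand": -1}])

```text
time_s: 9.68
position: [0.6735, -0.1876, 0.1891]
orientation: [[0.297, 0.955, 0.004], [0.955, -0.297, 0.0], [0.002, 0.004, -1.0]]
force: [3.6, 2.9, 6.6]
finger_gap: 0.019
grip_force: 44.0
```

```bash
python3 - <<'E'
from h import *
s=observe();R=s["orientation"];print(s["position"],s["force"],s["ft_torque"],s["finger_gap"],np.degrees(np.arctan2(R[1,1],R[0,1])),s["joints"].round(0))
E
```

```text
[ 0.67352118 -0.18761386  0.18911914] [3.61056052 2.89883042 6.57784086] [ 0.57696513 -0.5695443  -0.08778653] 0.019004160846427795 -17.25441387752726 [ 20.  41. -15.  86.  12.  55. -16.]
```

Request:
drive_tool(steps=[{"slide": [0, 0, 0], "rot": [0, 0, 0], "hand": 1}, {"slide": [0, 0, 0], "rot": [0, 0, 0], "hand": 1}, {"slide": [0, 0, 0], "rot": [0, 0, 0], "hand": 1}, {"slide": [0, 0, 0], "rot": [0, 0, 0], "hand": 1}, {"slide": [0, 0, -0.04], "rot": [0, 0, 0], "hand": 1}, {"slide": [0, 0, -0.08], "rot": [0, 0, 0], "hand": 1}, {"slide": [0, 0, -0.11], "rot": [0, 0, 0], "hand": 1}, {"slide": [0, 0, -0.11], "rot": [0, 0, 0], "hand": 1}])

```text
time_s: 10.35
position: [0.674, -0.1891, 0.3048]
orientation: [[0.298, 0.954, 0.01], [0.955, -0.298, -0.002], [0.001, 0.01, -1.0]]
force: [1.0, 0.2, 0.9]
finger_gap: 0.0856
grip_force: 0.0
```

Request:
drive_tool(steps=[{"slide": [-0.185, -0.235, 0], "rot": [0, 0, 0], "hand": 1}, {"slide": [-0.185, -0.235, 0], "rot": [0, 0, 0], "hand": 1}, {"slide": [-0.185, -0.235, 0], "rot": [0, 0, 0], "hand": 1}, {"slide": [-0.185, -0.235, 0], "rot": [0, 0, 0], "hand": 1}, {"slide": [-0.185, -0.235, 0], "rot": [0, 0, 0], "hand": 1}, {"slide": [-0.185, -0.235, 0], "rot": [0, 0, 0], "hand": 1}, {"slide": [-0.185, -0.235, 0.02], "rot": [0, 0, 0], "hand": 1}, {"slide": [-0.185, -0.235, 0.04], "rot": [0, 0, 0], "hand": 1}])

```text
time_s: 11.02
position: [0.3872, -0.2984, 0.2587]
orientation: [[0.303, 0.953, -0.001], [0.953, -0.303, -0.004], [-0.004, 0.001, -1.0]]
force: [0.1, -0.3, -0.7]
finger_gap: 0.0857
grip_force: 0.0
```

Request:
drive_tool(steps=[{"slide": [0, 0, 0.04], "rot": [0, 0, 0], "hand": 1}, {"slide": [0, 0, 0.04], "rot": [0, 0, 0], "hand": 1}, {"slide": [0, 0, 0.04], "rot": [0, 0, 0], "hand": 1}])

```text
time_s: 11.27
position: [0.3919, -0.2948, 0.2167]
orientation: [[0.297, 0.955, -0.003], [0.955, -0.297, 0.002], [0.001, -0.004, -1.0]]
force: [0.9, -0.2, 1.1]
finger_gap: 0.0855
grip_force: 0.0
```

```bash
python3 - <<'E'
from h import *
s=observe();R=s["orientation"];print(s["position"],R.round(3))
m=camera_model("wrist");im=read_camera("wrist")[:,:,::-1];cv2.imwrite("pics/w5.png",im);np.save("w5.npy",m,allow_pickle=True)
p=proj(m,[.4223,-.2067,.024])[0];print(p);x,y=p.astype(int);x0,y0=max(x-70,0),max(y-60,0);print(x0,y0)
cv2.imwrite("pics/w5c.png",cv2.resize(im[y0:y0+120,x0:x0+140],None,fx=4,fy=4,interpolation=cv2.INTER_CUBIC))
E
```

```text
[ 0.39187802 -0.29479478  0.21670907] [[ 0.297  0.955 -0.003]
 [ 0.955 -0.297  0.002]
 [ 0.001 -0.004 -1.   ]]
[288.82192968  75.15045554]
218 15
```

View pics/w5c.png

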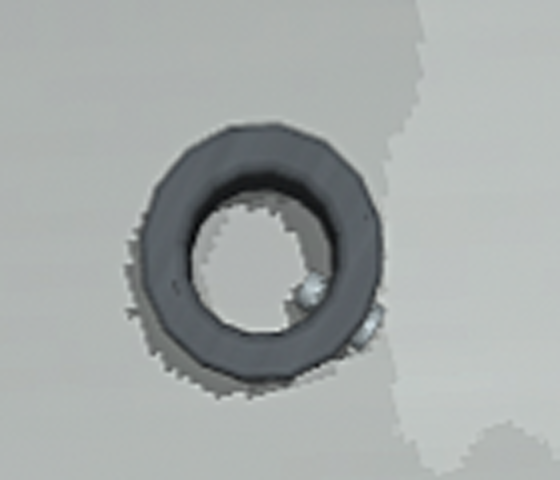

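The crop shows the collar with its top outline centred at (262,252), the screw's nose at (310,291), and the screw head at (369,325), lower right.

```bash
python3 - <<'E'
from h import *
m=np.load("w5.npy",allow_pickle=True).item()
C=plane(m,[283.5,78.],.024)[0];Q=plane(m,[[295.5,87.8],[310.3,96.3]],.012)
print(C,Q)
d=Q[1]-Q[0];print(np.degrees(np.arctan2(d[1],d[0])),np.linalg.norm(d));d=Q[1]-C;print(np.degrees(np.arctan2(d[1],d[0])),np.linalg.norm(d[:2]))
E
```

```text
[ 0.41812978 -0.20739912  0.024     ] [[ 0.42499292 -0.21562309  0.012     ]
 [ 0.43387407 -0.22475683  0.012     ]]
-45.80329277398927 0.012739712977111902
-47.79043150199016 0.023434441356348187
```

Request:
drive_tool(steps=[{"slide": [0.0913, -0.001, 0], "rot": [0, 0, -7], "hand": 1}, {"slide": [0.0913, -0.001, 0], "rot": [0, 0, -14], "hand": 1}, {"slide": [0.0913, -0.001, 0], "rot": [0, 0, -21], "hand": 1}, {"slide": [0.0913, -0.001, 0], "rot": [0, 0, -28], "hand": 1}, {"slide": [0.0913, -0.001, 0], "rot": [0, 0, -35], "hand": 1}, {"slide": [0.0913, -0.001, 0.03], "rot": [0, 0, -42], "hand": 1}, {"slide": [0.0913, -0.001, 0.05], "rot": [0, 0, -49], "hand": 1}, {"slide": [0.0913, -0.001, 0.07], "rot": [0, 0, -56], "hand": 1}])

```text
time_s: 11.98
position: [0.4207, -0.208, 0.1487]
orientation: [[-0.63, 0.776, 0.003], [0.776, 0.63, -0.002], [-0.004, 0.001, -1.0]]
force: [0.9, -1.0, -0.3]
finger_gap: 0.0852
grip_force: 0.0
```

Request:
drive_tool(steps=[{"slide": [0, 0, 0], "rot": [0, 0, -4], "hand": 1}, {"slide": [0, 0, 0], "rot": [0, 0, -4], "hand": 1}, {"slide": [0, 0, 0], "rot": [0, 0, -4], "hand": 1}])

```text
time_s: 12.23
position: [0.4202, -0.208, 0.1488]
orientation: [[-0.676, 0.736, 0.002], [0.736, 0.676, -0.001], [-0.002, 0.001, -1.0]]
force: [0.5, -0.9, 0.4]
finger_gap: 0.0856
grip_force: 0.0
```

```bash
python3 - <<'E'
from h import *
s=observe();R=s["orientation"];print(s["position"],R.round(3),s["joints"].round(0),np.degrees(np.arctan2(R[1,0],R[0,0])),R.T@(np.array([.4181,-.2074,.076])-s["position"]))
E
```

```text
[ 0.42022792 -0.20800265  0.14882298] [[-0.676  0.736  0.002]
 [ 0.736  0.676 -0.001]
 [-0.002  0.001 -1.   ]] [ 40.  30. -28. 123.  26.  33.  35.] 132.5671103433605 [ 0.00205066 -0.00121251  0.0728176 ]
```

Request:
drive_tool(steps=[{"slide": [0.002, -0.001, 0.025], "rot": [0, 0, 0], "hand": 1}, {"slide": [0.002, -0.001, 0.05], "rot": [0, 0, 0], "hand": 1}, {"slide": [0.002, -0.001, 0.065], "rot": [0, 0, 0], "hand": 1}, {"slide": [0.002, -0.001, 0.072], "rot": [0, 0, 0], "hand": 1}, {"slide": [0.002, -0.001, 0.072], "rot": [0, 0, 0], "hand": 0}, {"slide": [0.002, -0.001, 0.072], "rot": [0, 0, 0], "hand": 0}, {"slide": [0.002, -0.001, 0.072], "rot": [0, 0, 0], "hand": -0.2}, {"slide": [0.002, -0.001, 0.072], "rot": [0, 0, 0], "hand": -0.4}], squeeze=30)

```text
time_s: 12.9
position: [0.4175, -0.2073, 0.0767]
orientation: [[-0.678, 0.735, 0.002], [0.735, 0.678, -0.001], [-0.002, 0.001, -1.0]]
force: [-1.3, 1.4, 11.8]
finger_gap: 0.0421
grip_force: 28.7
```

Request:
drive_tool(steps=[{"slide": [0, 0, 0], "rot": [0, 0, 0], "hand": -1}, {"slide": [0, 0, 0], "rot": [0, 0, 0], "hand": -1}, {"slide": [0, 0, 0], "rot": [0, 0, 0], "hand": -1}, {"slide": [0, 0, 0], "rot": [0, 0, 0], "hand": -1}], squeeze=45)

```text
time_s: 13.23
position: [0.4175, -0.2073, 0.0769]
orientation: [[-0.678, 0.735, 0.003], [0.735, 0.678, -0.001], [-0.003, 0.001, -1.0]]
force: [-0.9, 0.8, 9.3]
finger_gap: 0.042
grip_force: 44.4
```

Request:
drive_tool(steps=[{"slide": [0, 0, -0.01], "rot": [0, 0, 0], "hand": -1}, {"slide": [0, 0, -0.03], "rot": [0, 0, 0], "hand": -1}, {"slide": [0, 0, -0.06], "rot": [0, 0, 0], "hand": -1}, {"slide": [0, 0, -0.09], "rot": [0, 0, 0], "hand": -1}, {"slide": [0, 0, -0.12], "rot": [0, 0, 0], "hand": -1}, {"slide": [0, 0, -0.14], "rot": [0, 0, 0], "hand": -1}, {"slide": [0, 0, -0.14], "rot": [0, 0, 0], "hand": -1}, {"slide": [0, 0, -0.14], "rot": [0, 0, 0], "hand": -1}])

```text
time_s: 13.9
position: [0.4168, -0.2075, 0.2166]
orientation: [[-0.677, 0.736, 0.002], [0.736, 0.677, -0.002], [-0.003, 0.001, -1.0]]
force: [-0.6, -0.2, -1.9]
finger_gap: 0.042
grip_force: 47.1
```

```bash
python3 - <<'E'
from h import *
s=observe();R=s["orientation"];g=s["position"]+R[:,2]*.066;print(s["position"],s["force"],s["finger_gap"])
m=camera_model("wrist");im=read_camera("wrist")[:,:,::-1];cv2.imwrite("pics/w6.png",im);np.save("w6.npy",m,allow_pickle=True)
ms=camera_model("side");si=read_camera("side")[:,:,::-1];cv2.imwrite("pics/s6.png",si)
p=proj(m,g)[0];q=proj(ms,g)[0];print(p,q)
x,y=q.astype(int);a=cv2.resize(im[150:330,180:380],(600,540)[:2],interpolation=cv2.INTER_CUBIC)
b=cv2.resize(si[y-40:y+30,x-13:x+13] if 0 else si[y-45:y+45,x-17:x+17],(200,540),interpolation=cv2.INTER_CUBIC)
cv2.imwrite("pics/w6c.png",np.hstack([a,b]));print(x-17,y-45)
E
```

```text
[ 0.41680582 -0.20751664  0.21663011] [-0.61466405 -0.22135183 -1.93330567] 0.042001504506856066
[283.23019247 277.83730882] [228.11379517 186.87167647]
211 141
```

View pics/w6c.png

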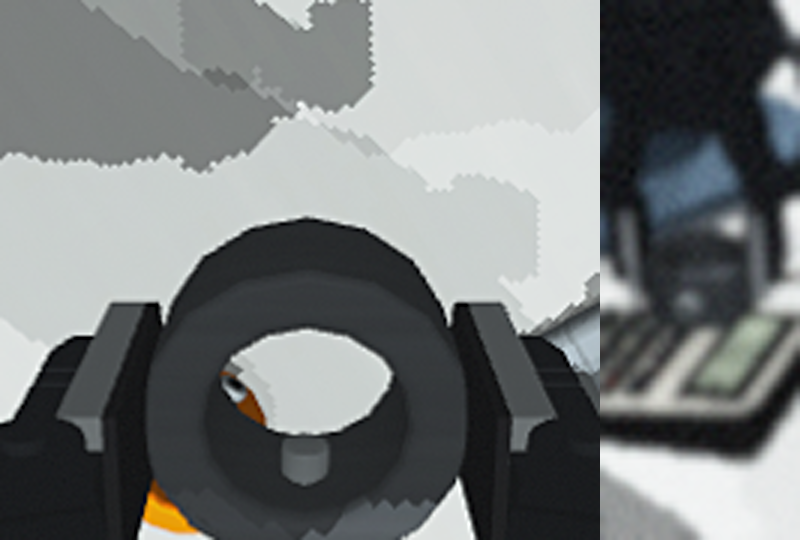

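The collar is held level between the pads, with the face's left/right extremes at crop x 148/467, its far rim at about (307,272), and the screw nose at (305,460), centred and pointing along tool -x.

```bash
python3 - <<'E'
from h import *
m=np.load("w6.npy",allow_pickle=True).item();s=observe();R=s["orientation"]
f=lambda c,z:(plane(m,[180+c[0]/3,150+c[1]/3],z)[0]-s["position"])@R
zt=.2166-.0769+.024
print("far rim",f((307,272),zt),"L",f((148,405),zt),"Rr",f((467,405),zt),"bottom far rim",f((307,218),zt-.024),"nose tip",f((305,440),zt-.0085), f((305,470),zt-.0085))
E
```

```text
far rim [2.08564239e-02 3.61771489e-05 5.11485926e-02] L [ 0.00247715 -0.0206165   0.05114955] Rr [0.00242796 0.02080168 0.05111856] bottom far rim [0.02020381 0.00010048 0.07514804] nose tip [-0.00747208 -0.00023666  0.05962649] [-0.01221809 -0.0002417   0.05962276]
```

Request:
drive_tool(steps=[{"slide": [0, 0, -0.03], "rot": [0, 0, 7], "hand": -1}, {"slide": [0, 0, -0.055], "rot": [0, 0, 14], "hand": -1}, {"slide": [-0.02, 0.025, -0.055], "rot": [0, 0, 21], "hand": -1}, {"slide": [-0.04, 0.05, -0.055], "rot": [0, 0, 28], "hand": -1}, {"slide": [-0.06, 0.075, -0.055], "rot": [0, 0, 35], "hand": -1}, {"slide": [-0.08, 0.1, -0.055], "rot": [0, 0, 42], "hand": -1}, {"slide": [-0.1, 0.125, -0.055], "rot": [0, 0, 49], "hand": -1}, {"slide": [-0.12, 0.15, -0.055], "rot": [0, 0, 56], "hand": -1}])

```text
time_s: 14.67
position: [0.6092, -0.1931, 0.2681]
orientation: [[0.236, 0.972, -0.004], [0.972, -0.236, 0.0], [-0.001, -0.003, -1.0]]
force: [1.0, -0.8, -3.2]
finger_gap: 0.0422
grip_force: 47.2
```

Request:
drive_tool(steps=[{"slide": [0, 0, 0], "rot": [0, 0, 7], "hand": -1}, {"slide": [0, 0, 0], "rot": [0, 0, 14], "hand": -1}, {"slide": [0, 0, 0], "rot": [0, 0, 21], "hand": -1}, {"slide": [0, 0, 0], "rot": [0, 0, 28], "hand": -1}, {"slide": [0, 0, 0], "rot": [0, 0, 35], "hand": -1}, {"slide": [0, 0, 0], "rot": [0, 0, 42], "hand": -1}, {"slide": [0, 0, 0], "rot": [0, 0, 49], "hand": -1}, {"slide": [0, 0, 0], "rot": [0, 0, 56], "hand": -1}])

```text
time_s: 15.33
position: [0.6077, -0.1933, 0.2682]
orientation: [[0.938, 0.348, -0.004], [0.348, -0.938, 0.0], [-0.003, -0.001, -1.0]]
force: [0.1, -0.2, -2.9]
finger_gap: 0.0418
grip_force: 47.3
```

Request:
drive_tool(steps=[{"slide": [0, 0, 0], "rot": [0, 0, 7], "hand": -1}, {"slide": [0, 0, 0], "rot": [0, 0, 14], "hand": -1}, {"slide": [0, 0, 0], "rot": [0, 0, 21], "hand": -1}, {"slide": [0, 0, 0], "rot": [0, 0, 28], "hand": -1}, {"slide": [0, 0, 0], "rot": [0, 0, 35], "hand": -1}, {"slide": [0, 0, 0], "rot": [0, 0, 37.9], "hand": -1}, {"slide": [0, 0, 0], "rot": [0, 0, 37.9], "hand": -1}])

```text
time_s: 15.92
position: [0.6078, -0.193, 0.2683]
orientation: [[0.955, -0.298, -0.004], [-0.298, -0.955, -0.0], [-0.003, 0.001, -1.0]]
force: [0.7, 0.1, -2.5]
finger_gap: 0.042
grip_force: 47.3
```

```bash
python3 - <<'E'
from h import *
s=observe();R=s["orientation"];print(s["position"],R.round(3),s["joints"].round(0),s["finger_gap"],np.degrees(np.arctan2(R[1,0],R[0,0])),R.T@(np.array([.6719,-.1873,.207])-s["position"]))
E
```

```text
[ 0.60784941 -0.19299335  0.26828828] [[ 0.955 -0.298 -0.004]
 [-0.298 -0.955 -0.   ]
 [-0.003  0.001 -1.   ]] [ 10.  32.   6.  91.  -4.  58. -91.] 0.04201691136775508 -17.329565614416598 [ 0.05966018 -0.02458626  0.06105182]
```

Request:
drive_tool(steps=[{"slide": [0.02, -0.008, 0], "rot": [0, 0, 0], "hand": -1}, {"slide": [0.04, -0.016, 0], "rot": [0, 0, 0], "hand": -1}, {"slide": [0.06, -0.0245, 0], "rot": [0, 0, 0], "hand": -1}, {"slide": [0.06, -0.0245, 0.01], "rot": [0, 0, 0], "hand": -1}, {"slide": [0.06, -0.0245, 0.02], "rot": [0, 0, 0], "hand": -1}, {"slide": [0.06, -0.0245, 0.03], "rot": [0, 0, 0], "hand": -1}, {"slide": [0.06, -0.0245, 0.03], "rot": [0, 0, 0], "hand": -1}])

```text
time_s: 16.5
position: [0.6708, -0.1879, 0.2368]
orientation: [[0.955, -0.296, -0.006], [-0.296, -0.955, 0.001], [-0.006, 0.001, -1.0]]
force: [0.2, -0.2, -2.4]
finger_gap: 0.0421
grip_force: 47.3
```

```bash
python3 - <<'E'
from h import *
s=observe();R=s["orientation"];print(s["position"],s["force"],s["ft_torque"],np.degrees(np.arctan2(R[1,0],R[0,0])),R[:,2],R.T@(np.array([.6719,-.1873,.207])-s["position"]))
m=camera_model("wrist");im=read_camera("wrist")[:,:,::-1];cv2.imwrite("pics/w7.png",im);np.save("w7.npy",m,allow_pickle=True)
cv2.imwrite("pics/w7c.png",cv2.resize(im[150:330,180:380],(666,600),interpolation=cv2.INTER_CUBIC))
print(proj(m,[[.6709,-.187,.155]]))
E
```

```text
[ 0.67081689 -0.18786114  0.23677627] [ 0.20679054 -0.23126795 -2.41091913] [ 0.01995719  0.0224614  -0.01976788] -17.19328385664004 [-5.93444422e-03  8.57975801e-04 -9.99982023e-01] [ 0.00104518 -0.00088405  0.02976979]
[[280.12570701 256.450611  ]]
```

View pics/w7c.png

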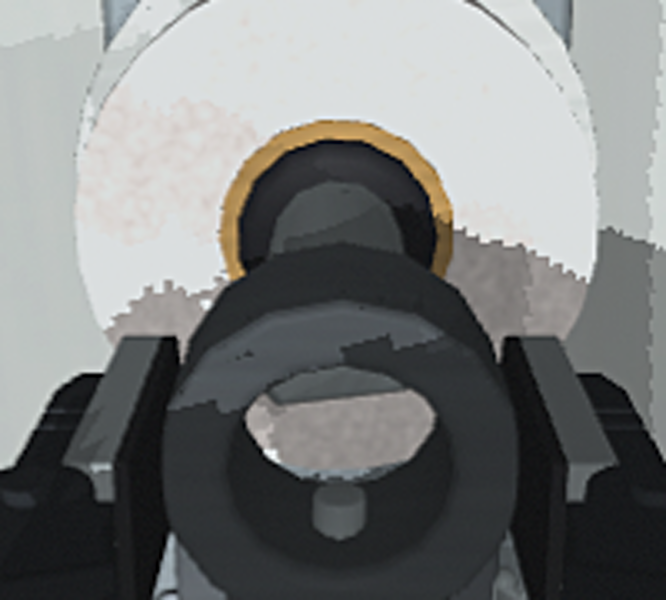

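Through the bore the shaft's flat edge shows from crop (270,403) to (405,388). It may be tilted by about 6°, so I'll measure it.

```bash
python3 - <<'E'
from h import *
m=np.load("w7.npy",allow_pickle=True).item();im=cv2.imread("pics/w7.png",0)
c=cv2.resize(im[250:300,240:320],None,fx=4,fy=4,interpolation=cv2.INTER_CUBIC)
for l in cv2.createLineSegmentDetector().detect(c)[0].reshape(-1,2,2):
    if np.linalg.norm(l[0]-l[1])<40: continue
    q=l/4+[240,250];P=plane(m,q,.155);d=P[1]-P[0]
    print(q.round(1).tolist(),P[:,:2].round(4).tolist(),np.degrees(np.arctan2(d[1],d[0])).round(1)%180,np.linalg.norm(d).round(4))
E
```

```text
[[258.9, 286.2], [270.6, 293.5]] [[0.6591, -0.1726], [0.6537, -0.1768]] 37.69999999999999 0.0068
[[295.2, 268.0], [265.5, 271.5]] [[0.6631, -0.192], [0.6656, -0.1781]] 79.9 0.0142
```

The flat is about 7° past straight: it was dragged when I released with some side force left in the arm. I'll set the collar down in free space and correct the shaft bare, this time easing the side force before opening.

Request:
drive_tool(steps=[{"slide": [0, 0, -0.03], "rot": [0, 0, 0], "hand": -1}, {"slide": [-0.03, 0.005, -0.03], "rot": [0, 0, 0], "hand": -1}, {"slide": [-0.065, 0.011, -0.03], "rot": [0, 0, 0], "hand": -1}, {"slide": [-0.1, 0.016, -0.03], "rot": [0, 0, 0], "hand": -1}, {"slide": [-0.135, 0.022, -0.03], "rot": [0, 0, 0], "hand": -1}, {"slide": [-0.17, 0.028, -0.03], "rot": [0, 0, 0], "hand": -1}, {"slide": [-0.2, 0.033, -0.02], "rot": [0, 0, 0], "hand": -1}, {"slide": [-0.226, 0.037, 0.0], "rot": [0, 0, 0], "hand": -1}])

```text
time_s: 17.22
position: [0.4444, -0.1568, 0.2426]
orientation: [[0.955, -0.297, 0.005], [-0.297, -0.955, -0.001], [0.005, -0.0, -1.0]]
force: [0.7, -1.0, -3.1]
finger_gap: 0.0419
grip_force: 47.4
```

Request:
drive_tool(steps=[{"slide": [0, 0, 0.035], "rot": [0, 0, 0], "hand": -1}, {"slide": [0, 0, 0.07], "rot": [0, 0, 0], "hand": -1}, {"slide": [0, 0, 0.105], "rot": [0, 0, 0], "hand": -1}, {"slide": [0, 0, 0.135], "rot": [0, 0, 0], "hand": -1}, {"slide": [0, 0, 0.15], "rot": [0, 0, 0], "hand": -1}, {"slide": [0, 0, 0.157], "rot": [0, 0, 0], "hand": -1}, {"slide": [0, 0, 0.159], "rot": [0, 0, 0], "hand": -1}, {"slide": [0, 0, 0.159], "rot": [0, 0, 0], "hand": -1}])

```text
time_s: 17.88
position: [0.4463, -0.1567, 0.0819]
orientation: [[0.955, -0.296, 0.001], [-0.296, -0.955, -0.0], [0.001, 0.0, -1.0]]
force: [0.3, 0.2, -2.3]
finger_gap: 0.0418
grip_force: 47.3
```

Request:
drive_tool(steps=[{"slide": [0, 0, 0.002], "rot": [0, 0, 0], "hand": -1}, {"slide": [0, 0, 0.004], "rot": [0, 0, 0], "hand": -1}, {"slide": [0, 0, 0.005], "rot": [0, 0, 0], "hand": -1}, {"slide": [0, 0, 0.005], "rot": [0, 0, 0], "hand": -1}])

```text
time_s: 18.22
position: [0.4465, -0.1565, 0.077]
orientation: [[0.955, -0.296, 0.001], [-0.296, -0.955, -0.0], [0.001, -0.0, -1.0]]
force: [0.6, 0.2, -0.1]
finger_gap: 0.0419
grip_force: 47.6
```

Request:
drive_tool(steps=[{"slide": [0, 0, 0], "rot": [0, 0, 0], "hand": 1}, {"slide": [0, 0, 0], "rot": [0, 0, 0], "hand": 1}, {"slide": [0, 0, 0], "rot": [0, 0, 0], "hand": 1}, {"slide": [0, 0, 0], "rot": [0, 0, 0], "hand": 1}, {"slide": [0, 0, -0.04], "rot": [0, 0, 0], "hand": 1}, {"slide": [0, 0, -0.08], "rot": [0, 0, 0], "hand": 1}, {"slide": [0, 0, -0.12], "rot": [0, 0, 0], "hand": 1}, {"slide": [0, 0, -0.16], "rot": [0, 0, 0], "hand": 1}])

```text
time_s: 18.88
position: [0.4455, -0.1563, 0.2381]
orientation: [[0.955, -0.296, -0.001], [-0.296, -0.955, 0.0], [-0.001, 0.0, -1.0]]
force: [1.9, -1.3, -0.4]
finger_gap: 0.0853
grip_force: 0.0
```

Request:
drive_tool(steps=[{"slide": [0.02, -0.003, -0.04], "rot": [0, 0, -7], "hand": 1}, {"slide": [0.05, -0.008, -0.05], "rot": [0, 0, -14], "hand": 1}, {"slide": [0.085, -0.014, -0.05], "rot": [0, 0, -21], "hand": 1}, {"slide": [0.12, -0.02, -0.05], "rot": [0, 0, -28], "hand": 1}, {"slide": [0.15, -0.025, -0.05], "rot": [0, 0, -35], "hand": 1}, {"slide": [0.18, -0.03, -0.05], "rot": [0, 0, -42], "hand": 1}, {"slide": [0.21, -0.034, -0.05], "rot": [0, 0, -49], "hand": 1}, {"slide": [0.2259, -0.0373, -0.05], "rot": [0, 0, -56], "hand": 1}])

```text
time_s: 19.55
position: [0.6752, -0.188, 0.2857]
orientation: [[0.776, 0.631, 0.0], [0.631, -0.776, 0.0], [0.0, 0.0, -1.0]]
force: [-1.7, 0.5, 0.0]
finger_gap: 0.0854
grip_force: 0.0
```

Request:
drive_tool(steps=[{"slide": [0, 0, 0], "rot": [0, 0, -7], "hand": 1}, {"slide": [0, 0, 0], "rot": [0, 0, -14], "hand": 1}, {"slide": [0, 0, 0], "rot": [0, 0, -21], "hand": 1}, {"slide": [0, 0, 0], "rot": [0, 0, -28], "hand": 1}, {"slide": [0, 0, 0], "rot": [0, 0, -34], "hand": 1}, {"slide": [0, 0, 0], "rot": [0, 0, -34], "hand": 1}, {"slide": [0, 0, 0], "rot": [0, 0, -34], "hand": 1}])

```text
time_s: 20.13
position: [0.6727, -0.1878, 0.2862]
orientation: [[0.299, 0.954, -0.0], [0.954, -0.299, 0.0], [0.0, -0.001, -1.0]]
force: [-0.9, 0.8, 0.9]
finger_gap: 0.0853
grip_force: 0.0
```

```bash
python3 - <<'E'
from h import *
s=observe();R=s["orientation"];print(s["position"],R.round(3),s["joints"].round(0),s["force"],np.degrees(np.arctan2(R[1,1],R[0,1])),R.T@(np.array([.6733,-.1877,.189])-s["position"]))
E
```

```text
[ 0.67267093 -0.18778208  0.28617372] [[ 0.299  0.954 -0.   ]
 [ 0.954 -0.299  0.   ]
 [ 0.    -0.001 -1.   ]] [ 21.  36. -17.  79.  11.  66. -14.] [-0.94891852  0.83772425  0.85705854] -17.418939462787804 [0.00024692 0.00063232 0.09717342]
```

Request:
drive_tool(steps=[{"slide": [0, 0.0006, 0.025], "rot": [0, 0, 0], "hand": 1}, {"slide": [0, 0.0006, 0.05], "rot": [0, 0, 0], "hand": 1}, {"slide": [0, 0.0006, 0.075], "rot": [0, 0, 0], "hand": 1}, {"slide": [0, 0.0006, 0.097], "rot": [0, 0, 0], "hand": 1}, {"slide": [0, 0.0006, 0.097], "rot": [0, 0, 0], "hand": 0}, {"slide": [0, 0.0006, 0.097], "rot": [0, 0, 0], "hand": -0.3}, {"slide": [0, 0.0006, 0.097], "rot": [0, 0, 0], "hand": -0.3}, {"slide": [0, 0.0006, 0.097], "rot": [0, 0, 0], "hand": -0.3}])

```text
time_s: 20.8
position: [0.6744, -0.1878, 0.1914]
orientation: [[0.297, 0.955, 0.003], [0.955, -0.297, -0.001], [0.0, 0.003, -1.0]]
force: [0.5, -0.4, -0.5]
finger_gap: 0.0389
grip_force: 0.0
```

Request:
drive_tool(steps=[{"slide": [0, 0, 0], "rot": [0, 0, 0], "hand": -1}, {"slide": [0, 0, 0], "rot": [0, 0, 0], "hand": -1}, {"slide": [0, 0, 0], "rot": [0, 0, 0], "hand": -1}, {"slide": [0, 0, 0], "rot": [0, 0, 0], "hand": -1}, {"slide": [0, 0, 0], "rot": [0, 0, 0], "hand": -1}, {"slide": [0, 0, 0], "rot": [0, 0, 0], "hand": -1}, {"slide": [0, 0, 0], "rot": [0, 0, 0], "hand": -1}], squeeze=40)

```text
time_s: 21.38
position: [0.6737, -0.1878, 0.1912]
orientation: [[0.296, 0.955, 0.002], [0.955, -0.296, -0.0], [0.0, 0.002, -1.0]]
force: [-3.0, 0.1, 6.6]
finger_gap: 0.0188
grip_force: 39.7
```

```bash
python3 - <<'E'
from h import *
s=observe();R=s["orientation"];print(s["position"],s["finger_gap"],np.degrees(np.arctan2(R[1,1],R[0,1])),R.T@s["force"],R.T@s["ft_torque"])
E
```

```text
[ 0.67371437 -0.18775828  0.19118168] 0.018847650448230988 -17.246246300249943 [-0.76443612 -2.93612386 -6.58335153] [ 0.67009897  0.1456834  -0.02884675]
```

Request:
drive_tool(steps=[{"slide": [-0.0002, -0.0007, -0.0016], "rot": [0, 0, 0], "hand": -1}, {"slide": [-0.0002, -0.0007, -0.0016], "rot": [0, 0, 0], "hand": -1}, {"slide": [-0.0002, -0.0007, -0.0016], "rot": [0, 0, 0], "hand": -1}, {"slide": [-0.0002, -0.0007, -0.0016], "rot": [0, 0, 0], "hand": -1}], squeeze=20)

```text
time_s: 21.72
position: [0.6736, -0.1878, 0.1913]
orientation: [[0.296, 0.955, 0.002], [0.955, -0.296, 0.0], [0.001, 0.002, -1.0]]
force: [4.6, -0.2, -7.0]
finger_gap: 0.0189
grip_force: 39.1
```

```bash
python3 - <<'E'
from h import *
s=observe();R=s["orientation"];print(s["position"],s["finger_gap"],np.degrees(np.arctan2(R[1,1],R[0,1])),R.T@s["force"],R.T@s["ft_torque"])
E
```

```text
[ 0.67359255 -0.18775083  0.19126863] 0.018919972651060542 -17.226754434722466 [1.18180928 4.4576506  6.99162735] [-0.85273723  0.22852765  0.02831007]
```

Request:
drive_tool(steps=[{"slide": [0.0001, 0.0004, 0.0008], "rot": [0, 0, 0], "hand": -1}, {"slide": [0.0001, 0.0004, 0.0008], "rot": [0, 0, 0], "hand": -1}, {"slide": [0.0001, 0.0004, 0.0008], "rot": [0, 0, 0], "hand": -1}, {"slide": [0.0001, 0.0004, 0.0008], "rot": [0, 0, 0], "hand": -1}])

```text
time_s: 22.05
position: [0.6737, -0.1878, 0.1911]
orientation: [[0.296, 0.955, 0.002], [0.955, -0.296, -0.0], [0.0, 0.002, -1.0]]
force: [1.4, -0.1, 6.3]
finger_gap: 0.0189
grip_force: 40.0
```

Request:
drive_tool(steps=[{"slide": [0, 0, 0], "rot": [0, 0, 0], "hand": 0}, {"slide": [0, 0, 0], "rot": [0, 0, 0], "hand": 0}, {"slide": [0, 0, 0], "rot": [0, 0, 0], "hand": 1}, {"slide": [0, 0, 0], "rot": [0, 0, 0], "hand": 1}, {"slide": [0, 0, 0], "rot": [0, 0, 0], "hand": 1}, {"slide": [0, 0, -0.03], "rot": [0, 0, 0], "hand": 1}, {"slide": [0, 0, -0.07], "rot": [0, 0, 0], "hand": 1}, {"slide": [0, 0, -0.1], "rot": [0, 0, 0], "hand": 1}])

```text
time_s: 22.72
position: [0.6732, -0.1877, 0.2922]
orientation: [[0.296, 0.955, 0.0], [0.955, -0.296, 0.0], [0.0, 0.0, -1.0]]
force: [1.7, -0.2, 0.9]
finger_gap: 0.0854
grip_force: 0.0
```

Request:
drive_tool(steps=[{"slide": [-0.03, -0.03, -0.03], "rot": [0, 0, 0], "hand": 1}, {"slide": [-0.06, -0.06, -0.05], "rot": [0, 0, 0], "hand": 1}, {"slide": [-0.06, -0.06, -0.05], "rot": [0, 0, 0], "hand": 1}, {"slide": [-0.06, -0.06, -0.05], "rot": [0, 0, 0], "hand": 1}])

```text
time_s: 23.05
position: [0.5956, -0.2308, 0.3431]
orientation: [[0.301, 0.954, 0.002], [0.954, -0.301, -0.004], [-0.003, 0.003, -1.0]]
force: [0.7, -0.7, 1.2]
finger_gap: 0.0852
grip_force: 0.0
```

```bash
python3 - <<'E'
from h import *
s=observe();R=s["orientation"];print(s["position"],s["qvel"].round(1))
m=camera_model("wrist");im=read_camera("wrist")[:,:,::-1];cv2.imwrite("pics/w8.png",im);np.save("w8.npy",m,allow_pickle=True)
p=proj(m,[.6709,-.187,.155])[0];print(p);g=cv2.cvtColor(np.ascontiguousarray(im),cv2.COLOR_BGR2GRAY);x,y=p.astype(int);x0,y0=max(x-40,0),max(y-40,0)
c=cv2.resize(g[y0:y0+80,x0:x0+80],None,fx=4,fy=4,interpolation=cv2.INTER_CUBIC)
for l in cv2.createLineSegmentDetector().detect(c)[0].reshape(-1,2,2):
    q=l/4+[x0,y0];P=plane(m,q,.155);d=P[1]-P[0];L=np.linalg.norm(d)
    n=np.array([-d[1],d[0]])/L
    if L>.008:print(q.round(1).tolist(),(P[:,:2]-[.6709,-.187]).round(4).tolist(),np.degrees(np.arctan2(d[1],d[0])).round(1)%180,L.round(4),"dist",(n@(P[0,:2]-[.6709,-.187])).round(4))
E
```

```text
[ 0.59563519 -0.23076896  0.34307515] [-2.4  3.4 -1.9 -1.  -0.2 -1.6 -2.1]
[364.72756028 115.98243874]
[[334.1, 99.1], [346.1, 92.5]] [[-0.0179, 0.0177], [-0.0087, 0.0195]] 11.1 0.0094 dist 0.0208
[[353.2, 92.6], [363.5, 97.4]] [[-0.0039, 0.0179], [0.0023, 0.0127]] 139.4 0.0081 dist 0.0111
[[344.4, 127.4], [342.7, 105.2]] [[-0.016, -0.0034], [-0.0132, 0.0119]] 79.6 0.0156 dist 0.0151
```

```bash
python3 - <<'E'
from h import *
A=np.array([.6709,-.187])
for n in("w4","w8"):
    m=np.load(n+".npy",allow_pickle=True).item();im=cv2.imread(f"pics/{n}.png")
    p=proj(m,[*A,.155])[0];x,y=p.astype(int);x0,y0=max(x-40,0),max(y-40,0)
    c=cv2.resize(im[y0:y0+80,x0:x0+80],None,fx=4,fy=4,interpolation=cv2.INTER_CUBIC)
    for ch in(0,1,2):
      for l in cv2.createLineSegmentDetector().detect(np.ascontiguousarray(c[:,:,ch]))[0].reshape(-1,2,2):
        q=l/4+[x0,y0];P=plane(m,q,.155);d=P[1]-P[0];L=np.linalg.norm(d)
        nn=np.array([-d[1],d[0]])/L
        if L>.006 and np.linalg.norm(P[:,:2].mean(0)-A)<.02:print(n,ch,p.round(),q.round(1).tolist(),np.degrees(np.arctan2(d[1],d[0])).round(1)%180,L.round(4),"dist",(nn@(P[0,:2]-A)).round(4))
# brightness of w8 patch
m=np.load("w8.npy",allow_pickle=True).item();g=cv2.imread("pics/w8.png",0);p=proj(m,[*A,.155])[0].astype(int);print(p)
print(g[p[1]-34:p[1]+30:3,p[0]-40:p[0]+34:3])
E
```

```text
w4 0 [279.  30.] [[293.4, 39.4], [281.5, 59.8]] 130.6 0.0157 dist 0.0115
w4 0 [279.  30.] [[275.4, 13.9], [284.2, 13.8]] 73.1 0.006 dist 0.0103
w4 0 [279.  30.] [[299.3, 27.8], [305.6, 38.9]] 14.599999999999994 0.0084 dist 0.0126
w4 0 [279.  30.] [[266.7, 19.3], [276.1, 13.7]] 100.9 0.0073 dist 0.0101
w4 0 [279.  30.] [[257.6, 33.7], [264.5, 25.1]] 120.9 0.0073 dist 0.0097
w4 0 [279.  30.] [[254.2, 44.1], [257.8, 33.7]] 141.4 0.0072 dist 0.013
w4 0 [279.  30.] [[265.8, 39.7], [272.9, 47.6]] 26.80000000000001 0.0071 dist -0.011
w4 0 [279.  30.] [[286.0, 16.5], [273.5, 16.4]] 72.0 0.0086 dist -0.0086
w4 0 [279.  30.] [[294.2, 25.1], [286.1, 16.7]] 29.1 0.0077 dist -0.0094
w4 0 [279.  30.] [[284.0, 42.1], [293.9, 25.0]] 130.5 0.0129 dist -0.0069
w4 0 [279.  30.] [[273.8, 16.1], [266.4, 24.3]] 117.2 0.0073 dist -0.0088
w4 0 [279.  30.] [[299.8, 34.6], [303.3, 47.3]] 179.5 0.0086 dist 0.0129
w4 0 [279.  30.] [[264.6, 30.4], [265.3, 40.5]] 166.4 0.0064 dist -0.0101
w4 0 [279.  30.] [[257.6, 45.8], [262.0, 32.6]] 142.1 0.0091 dist 0.0107
w4 1 [279.  30.] [[293.4, 39.4], [281.7, 59.6]] 130.7
[... 5615 characters left out ...]
60  61  58 179 203 205 217 213 164  60
  225 221 221 221 221 220 220]
 [222 173 113  20  32  32  31  39  62  63  57 103 175 219 235 112  48 229
  221 221 221 221 221 221 221]
 [222 237  96 112  23  27  29  28  27  35  42  52  71  72  77 241 224 221
  221 221 221 221 221 221 221]
 [221 227 175  97 107  41  17  33  36  35  33  41 171 178 224 222 221 222
  221 221 221 221 221 221 221]
 [222 222 225 237 155 168 165 162 144 186 183 175 216 223 222 222 221 222
  221 221 221 221 221 221 223]
 [222 222 222 222 222 225 205 201 197 213 227 223 222 222 222 222 222 222
  221 221 222 221 221 221 189]
 [222 222 222 222 222 222 222 222 222 222 222 222 221 221 222 221 221 222
  221 222 222 221 221 228  99]]
```

The stored pictures settle it. The flat started at about 58°, not 50°, and I gripped it 7° askew. Now it sits at about +7°, so I'll take it square to the flat and turn.

Request:
drive_tool(steps=[{"slide": [0.03, 0.03, 0], "rot": [0, 0, -4], "hand": 1}, {"slide": [0.06, 0.06, 0], "rot": [0, 0, -7], "hand": 1}, {"slide": [0.06, 0.06, 0.03], "rot": [0, 0, -7], "hand": 1}, {"slide": [0.06, 0.06, 0.06], "rot": [0, 0, -7], "hand": 1}, {"slide": [0.06, 0.06, 0.1], "rot": [0, 0, -7], "hand": 1}, {"slide": [0.06, 0.06, 0.13], "rot": [0, 0, -7], "hand": 1}, {"slide": [0.06, 0.06, 0.152], "rot": [0, 0, -7], "hand": 1}, {"slide": [0.06, 0.06, 0.152], "rot": [0, 0, -7], "hand": 0}])

```text
time_s: 23.77
position: [0.6711, -0.1859, 0.1813]
orientation: [[0.175, 0.984, -0.01], [0.984, -0.175, 0.003], [0.001, -0.01, -1.0]]
force: [-0.5, -1.1, -0.7]
finger_gap: 0.0755
grip_force: 0.0
```

Request:
drive_tool(steps=[{"slide": [0, 0, 0], "rot": [0, 0, 0], "hand": -0.3}, {"slide": [0, 0, 0], "rot": [0, 0, 0], "hand": -0.3}, {"slide": [0, 0, 0], "rot": [0, 0, 0], "hand": -1}, {"slide": [0, 0, 0], "rot": [0, 0, 0], "hand": -1}, {"slide": [0, 0, 0], "rot": [0, 0, 0], "hand": -1}, {"slide": [0, 0, 0], "rot": [0, 0, 0], "hand": -1}, {"slide": [0, 0, 0], "rot": [0, 0, 0], "hand": -1}], squeeze=40)

```text
time_s: 24.35
position: [0.6739, -0.1878, 0.19]
orientation: [[0.177, 0.984, 0.003], [0.984, -0.177, -0.001], [-0.0, 0.003, -1.0]]
force: [-0.7, -0.7, 7.0]
finger_gap: 0.0187
grip_force: 39.6
```

```bash
python3 - <<'E'
from h import *
s=observe();R=s["orientation"];print(s["position"],s["finger_gap"],np.degrees(np.arctan2(R[1,1],R[0,1])),R.T@s["force"],R.T@s["ft_torque"])
E
```

```text
[ 0.67389671 -0.18782012  0.19004879] 0.018678571432717058 -10.215781322232324 [-0.77860384 -0.54608197 -7.00615422] [ 0.17129057  0.00577605 -0.03013971]
```

Request:
drive_tool(steps=[{"slide": [-0.0001, 0, 0], "rot": [0, 0, 3], "hand": -1}, {"slide": [-0.0003, 0, 0], "rot": [0, 0, 5.5], "hand": -1}, {"slide": [-0.0003, 0, 0], "rot": [0, 0, 7.2], "hand": -1}, {"slide": [-0.0003, 0, 0], "rot": [0, 0, 7.2], "hand": -1}, {"slide": [-0.0003, 0, 0], "rot": [0, 0, 7.2], "hand": -1}])

```text
time_s: 24.77
position: [0.6739, -0.1881, 0.19]
orientation: [[0.3, 0.954, 0.003], [0.954, -0.3, -0.001], [0.0, 0.003, -1.0]]
force: [-0.7, 0.4, 6.3]
finger_gap: 0.0187
grip_force: 39.7
```

```bash
python3 - <<'E'
from h import *
s=observe();R=s["orientation"];print(s["position"],s["finger_gap"],np.degrees(np.arctan2(R[1,1],R[0,1])),R.T@s["force"],R.T@s["ft_torque"])
E
```

```text
[ 0.67385829 -0.1881076   0.19003099] 0.018656464015639706 -17.433683714622273 [ 0.1439583  -0.77184089 -6.32814506] [0.09196068 0.00196946 0.01956859]
```

Request:
drive_tool(steps=[{"slide": [0, 0, -0.0007], "rot": [0, 0, 0], "hand": -1}, {"slide": [0, 0, -0.0007], "rot": [0, 0, 0], "hand": 0}, {"slide": [0, 0, -0.0007], "rot": [0, 0, 0], "hand": 1}, {"slide": [0, 0, -0.0007], "rot": [0, 0, 0], "hand": 1}, {"slide": [0, 0, -0.0007], "rot": [0, 0, 0], "hand": 1}, {"slide": [0, 0, -0.03], "rot": [0, 0, 0], "hand": 1}, {"slide": [0, 0, -0.07], "rot": [0, 0, 0], "hand": 1}, {"slide": [0, 0, -0.11], "rot": [0, 0, 0], "hand": 1}])

```text
time_s: 25.43
position: [0.6724, -0.188, 0.2983]
orientation: [[0.299, 0.954, -0.003], [0.954, -0.299, 0.001], [-0.0, -0.003, -1.0]]
force: [0.8, -0.2, -0.7]
finger_gap: 0.0852
grip_force: 0.0
```

Request:
drive_tool(steps=[{"slide": [-0.03, -0.03, -0.03], "rot": [0, 0, 0], "hand": 1}, {"slide": [-0.06, -0.06, -0.04], "rot": [0, 0, 0], "hand": 1}, {"slide": [-0.06, -0.06, -0.04], "rot": [0, 0, 0], "hand": 1}, {"slide": [-0.06, -0.06, -0.04], "rot": [0, 0, 0], "hand": 1}, {"slide": [-0.06, -0.06, -0.04], "rot": [0, 0, 0], "hand": 1}])

```text
time_s: 25.85
position: [0.5973, -0.2281, 0.3387]
orientation: [[0.301, 0.954, 0.0], [0.954, -0.301, -0.0], [-0.0, 0.001, -1.0]]
force: [0.2, 0.1, -0.5]
finger_gap: 0.0854
grip_force: 0.0
```

```bash
python3 - <<'E'
from h import *
A=np.array([.6712,-.1872]);s=observe();print(s["position"],s["joints"].round(0))
m=camera_model("wrist");im=read_camera("wrist")[:,:,::-1];n="w9";cv2.imwrite("pics/w9.png",im);np.save("w9.npy",m,allow_pickle=True)
p=proj(m,[*A,.155])[0];x,y=p.astype(int);x0,y0=max(x-40,0),max(y-40,0)
c=cv2.resize(im[y0:y0+80,x0:x0+80],None,fx=4,fy=4,interpolation=cv2.INTER_CUBIC)
for ch in(0,1,2):
  for l in cv2.createLineSegmentDetector().detect(np.ascontiguousarray(c[:,:,ch]))[0].reshape(-1,2,2):
    q=l/4+[x0,y0];P=plane(m,q,.155);d=P[1]-P[0];L=np.linalg.norm(d);a=np.degrees(np.arctan2(d[1],d[0]))%180
    nn=np.array([-d[1],d[0]])/L
    if L>.006 and 55<a<95:print(ch,p.round(),q.round(1).tolist(),a.round(1),L.round(4),"dist",(nn@(P[0,:2]-A)).round(4))
E
```

```text
[ 0.59730291 -0.22806932  0.3387027 ] [ 27.  29. -17.  85.   9.  68.  -9.]
0 [366. 121.] [[379.7, 113.1], [381.2, 121.7]] 86.8 0.0061 dist 0.0105
0 [366. 121.] [[343.5, 131.5], [344.5, 108.9]] 72.6 0.0155 dist 0.0155
0 [366. 121.] [[404.4, 100.7], [401.9, 91.8]] 94.0 0.0063 dist -0.0295
1 [366. 121.] [[356.1, 115.6], [356.0, 124.9]] 74.5 0.0064 dist -0.0069
1 [366. 121.] [[343.5, 131.4], [344.4, 108.9]] 72.7 0.0155 dist 0.0155
2 [366. 121.] [[343.5, 131.5], [344.5, 108.9]] 72.7 0.0155 dist 0.0155
2 [366. 121.] [[404.5, 101.2], [401.9, 91.8]] 93.4 0.0067 dist -0.0294
```

The flat edge now reads 72.7°, which is square to the pedal direction (-17.3°). Back to the collar.

Request:
drive_tool(steps=[{"slide": [0.003, -0.021, 0], "rot": [0, 0, 7], "hand": 1}, {"slide": [0.006, -0.042, 0], "rot": [0, 0, 14], "hand": 1}, {"slide": [0.009, -0.063, 0], "rot": [0, 0, 21], "hand": 1}, {"slide": [0.012, -0.084, 0.01], "rot": [0, 0, 28], "hand": 1}, {"slide": [0.015, -0.105, 0.03], "rot": [0, 0, 35], "hand": 1}, {"slide": [0.018, -0.126, 0.05], "rot": [0, 0, 42], "hand": 1}, {"slide": [0.021, -0.147, 0.08], "rot": [0, 0, 49], "hand": 1}, {"slide": [0.0229, -0.1654, 0.11], "rot": [0, 0, 56], "hand": 1}])

```text
time_s: 26.57
position: [0.4466, -0.1545, 0.2272]
orientation: [[0.96, 0.282, 0.001], [0.282, -0.96, 0.0], [0.001, -0.0, -1.0]]
force: [0.1, -0.3, -2.0]
finger_gap: 0.0855
grip_force: 0.0
```

Request:
drive_tool(steps=[{"slide": [0, 0, 0.02], "rot": [0, 0, 7], "hand": 1}, {"slide": [0, 0, 0.03], "rot": [0, 0, 14], "hand": 1}, {"slide": [0, 0, 0.03], "rot": [0, 0, 21], "hand": 1}, {"slide": [0, 0, 0.03], "rot": [0, 0, 28], "hand": 1}, {"slide": [0, 0, 0.03], "rot": [0, 0, 33.7], "hand": 1}, {"slide": [0, 0, 0.03], "rot": [0, 0, 33.7], "hand": 1}, {"slide": [0, 0, 0.03], "rot": [0, 0, 33.7], "hand": 1}])

```text
time_s: 27.15
position: [0.4475, -0.1551, 0.1976]
orientation: [[0.957, -0.289, -0.001], [-0.289, -0.957, 0.0], [-0.001, 0.0, -1.0]]
force: [-0.8, 1.2, -0.4]
finger_gap: 0.0854
grip_force: 0.0
```

```bash
python3 - <<'E'
from h import *
s=observe();R=s["orientation"];print(s["position"],s["joints"].round(0),np.degrees(np.arctan2(R[1,0],R[0,0])),R.T@(np.array([.4465,-.1565,.077])-s["position"]))
E
```

```text
[ 0.44748621 -0.15505815  0.19760945] [ 10.  24.   5. 120.  -3.  36. -90.] -16.81450276791157 [-0.00040517  0.00165423  0.12061007]
```

Request:
drive_tool(steps=[{"slide": [-0.0004, 0.0016, 0.035], "rot": [0, 0, 0.4], "hand": 1}, {"slide": [-0.0004, 0.0016, 0.07], "rot": [0, 0, 0.4], "hand": 1}, {"slide": [-0.0004, 0.0016, 0.1], "rot": [0, 0, 0.4], "hand": 1}, {"slide": [-0.0004, 0.0016, 0.115], "rot": [0, 0, 0.4], "hand": 1}, {"slide": [-0.0004, 0.0016, 0.1195], "rot": [0, 0, 0.4], "hand": 0.5}, {"slide": [-0.0004, 0.0016, 0.1195], "rot": [0, 0, 0.4], "hand": 0.2}, {"slide": [-0.0004, 0.0016, 0.1195], "rot": [0, 0, 0.4], "hand": 0.1}, {"slide": [-0.0004, 0.0016, 0.1195], "rot": [0, 0, 0.4], "hand": -0.2}], squeeze=30)

```text
time_s: 27.82
position: [0.4467, -0.1575, 0.0799]
orientation: [[0.954, -0.3, 0.002], [-0.3, -0.954, -0.0], [0.002, -0.0, -1.0]]
force: [-0.8, 1.5, -0.3]
finger_gap: 0.0424
grip_force: 30.5
```

Request:
drive_tool(steps=[{"slide": [0, 0, 0], "rot": [0, 0, 0], "hand": -1}, {"slide": [0, 0, 0], "rot": [0, 0, 0], "hand": -1}, {"slide": [0, 0, 0], "rot": [0, 0, 0], "hand": -1}, {"slide": [0, 0, 0], "rot": [0, 0, 0], "hand": -1}], squeeze=45)

```text
time_s: 28.15
position: [0.4467, -0.1575, 0.0799]
orientation: [[0.954, -0.3, 0.002], [-0.3, -0.954, -0.0], [0.002, -0.0, -1.0]]
force: [-1.0, 1.1, 8.0]
finger_gap: 0.0419
grip_force: 46.7
```

Request:
drive_tool(steps=[{"slide": [0, 0, -0.03], "rot": [0, 0, 0], "hand": -1}, {"slide": [0, 0, -0.07], "rot": [0, 0, 0], "hand": -1}, {"slide": [0, 0, -0.11], "rot": [0, 0, 0], "hand": -1}, {"slide": [0, 0, -0.15], "rot": [0, 0, 0], "hand": -1}, {"slide": [0, 0, -0.19], "rot": [0, 0, 0], "hand": -1}, {"slide": [0.03, -0.005, -0.19], "rot": [0, 0, 0], "hand": -1}, {"slide": [0.065, -0.01, -0.19], "rot": [0, 0, 0], "hand": -1}, {"slide": [0.1, -0.017, -0.19], "rot": [0, 0, 0], "hand": -1}])

```text
time_s: 28.82
position: [0.5474, -0.1718, 0.2711]
orientation: [[0.954, -0.301, 0.003], [-0.301, -0.954, -0.001], [0.003, -0.0, -1.0]]
force: [0.4, -0.7, -2.9]
finger_gap: 0.0415
grip_force: 47.4
```

Request:
drive_tool(steps=[{"slide": [0.03, -0.006, 0], "rot": [0, 0, 0], "hand": -1}, {"slide": [0.06, -0.011, 0], "rot": [0, 0, 0], "hand": -1}, {"slide": [0.09, -0.016, 0], "rot": [0, 0, 0], "hand": -1}, {"slide": [0.12, -0.022, 0], "rot": [0, 0, 0], "hand": -1}, {"slide": [0.1242, -0.022, 0.01], "rot": [0, 0, 0], "hand": -1}, {"slide": [0.1242, -0.022, 0.02], "rot": [0, 0, 0], "hand": -1}, {"slide": [0.1242, -0.022, 0.03], "rot": [0, 0, 0], "hand": -1}, {"slide": [0.1242, -0.022, 0.03], "rot": [0, 0, 0], "hand": -1}])

```text
time_s: 29.48
position: [0.6693, -0.1874, 0.236]
orientation: [[0.954, -0.301, -0.005], [-0.301, -0.954, 0.001], [-0.005, 0.001, -1.0]]
force: [-0.8, 0.0, -3.9]
finger_gap: 0.0418
grip_force: 47.3
```

```bash
python3 - <<'E'
from h import *
s=observe();R=s["orientation"];print(s["position"],s["force"],s["finger_gap"],np.degrees(np.arctan2(R[1,0],R[0,0])),R[:,2].round(4),R.T@(np.array([.6723,-.1876,.2109])-s["position"]))
m=camera_model("wrist");im=read_camera("wrist")[:,:,::-1];cv2.imwrite("pics/w10.png",im)
A=s["position"]
def seg(x0,y0,x1,y1,z,mn):
  c=cv2.resize(im[y0:y1,x0:x1],None,fx=4,fy=4,interpolation=cv2.INTER_CUBIC)
  for l in cv2.createLineSegmentDetector().detect(cv2.cvtColor(c,cv2.COLOR_BGR2GRAY))[0].reshape(-1,2,2):
    q=l/4+[x0,y0];P=plane(m,q,z);d=P[1]-P[0];L=np.linalg.norm(d)
    if L>mn: print(q.round(1).tolist(),(np.degrees(np.arctan2(d[1],d[0]))%180).round(1),((P-A)@R)[:,:2].round(4).tolist())
seg(240,235,330,305,.155,.006)
E
```

```text
[ 0.66931932 -0.18740677  0.23601087] [-0.8219953   0.01986255 -3.8827699 ] 0.04184462426130343 -17.52801146014127 [-0.005  0.001 -1.   ] [ 0.00302842 -0.00072742  0.02509536]
[[255.1, 277.1], [262.3, 286.7]] 15.6 [[-0.0099, -0.0129], [-0.015, -0.0095]]
[[240.1, 246.6], [247.9, 235.0]] 128.7 [[0.0056, -0.0195], [0.0113, -0.0157]]
[[316.8, 235.3], [327.0, 250.9]] 15.2 [[0.0111, 0.0159], [0.0034, 0.0208]]
[[276.1, 292.0], [289.2, 292.0]] 72.2 [[-0.0178, -0.0029], [-0.0179, 0.0034]]
[[300.9, 287.5], [309.9, 276.2]] 127.5 [[-0.0155, 0.009], [-0.0095, 0.0132]]
[[300.5, 267.6], [261.7, 267.4]] 72.1 [[-0.0051, 0.0086], [-0.005, -0.0096]]
[[282.9, 257.4], [269.3, 260.0]] 84.2 [[0.0002, 0.0003], [-0.0012, -0.0061]]
[[315.2, 249.3], [303.4, 242.0]] 39.0 [[0.0042, 0.0153], [0.0079, 0.0098]]
```

Vision agrees with the estimate: shift 3 mm in x, -0.7 mm in y, with the flat square. Align, then lower gently.

Request:
drive_tool(steps=[{"slide": [0.003, -0.0007, -0.003], "rot": [0, 0, 0], "hand": -1}, {"slide": [0.003, -0.0007, -0.003], "rot": [0, 0, 0], "hand": -1}, {"slide": [0.003, -0.0007, -0.003], "rot": [0, 0, 0], "hand": -1}, {"slide": [0.003, -0.0007, 0], "rot": [0, 0, 0], "hand": -1}, {"slide": [0.003, -0.0007, 0.003], "rot": [0, 0, 0], "hand": -1}, {"slide": [0.003, -0.0007, 0.006], "rot": [0, 0, 0], "hand": -1}, {"slide": [0.003, -0.0007, 0.006], "rot": [0, 0, 0], "hand": -1}])

```text
time_s: 30.12
position: [0.6743, -0.1878, 0.2318]
orientation: [[0.954, -0.301, -0.001], [-0.301, -0.954, 0.0], [-0.001, -0.0, -1.0]]
force: [-0.5, -0.2, -2.3]
finger_gap: 0.0417
grip_force: 47.4
```

```bash
python3 - <<'E'
from h import *
s=observe();R=s["orientation"];print(s["position"],s["force"],R.T@s["ft_torque"],s["finger_gap"],np.degrees(np.arctan2(R[1,0],R[0,0])),R[:,2].round(4),R.T@(np.array([.6723,-.1876,.2109])-s["position"]))
E
```

```text
[ 0.67429011 -0.18776987  0.23176808] [-0.52332892 -0.2243734  -2.28453996] [-0.05719418  0.02096254  0.00265144] 0.04171953755403688 -17.509666704668533 [-1.3e-03  4.0e-04 -1.0e+00] [-0.00192046  0.00043692  0.02087072]
```

Request:
drive_tool(steps=[{"slide": [-0.0017, 0.0004, 0], "rot": [0, 0, 0], "hand": -1}, {"slide": [-0.0017, 0.0004, 0.0], "rot": [0, 0, 0], "hand": -1}, {"slide": [-0.0017, 0.0004, 0.002], "rot": [0, 0, 0], "hand": -1}, {"slide": [-0.0017, 0.0004, 0.004], "rot": [0, 0, 0], "hand": -1}, {"slide": [-0.0017, 0.0004, 0.006], "rot": [0, 0, 0], "hand": -1}, {"slide": [-0.0017, 0.0004, 0.008], "rot": [0, 0, 0], "hand": -1}])

```text
time_s: 30.62
position: [0.6729, -0.1878, 0.2245]
orientation: [[0.954, -0.301, -0.0], [-0.301, -0.954, 0.0], [-0.0, -0.0, -1.0]]
force: [0.2, -0.1, -2.2]
finger_gap: 0.0416
grip_force: 47.4
```

```bash
python3 - <<'E'
from h import *
s=observe();R=s["orientation"];print(s["position"],R.T@s["force"],R.T@s["ft_torque"],s["finger_gap"],np.degrees(np.arctan2(R[1,0],R[0,0])),R[:,2].round(4),R.T@(np.array([.6723,-.1876,.2109])-s["position"]))
E
```

```text
[ 0.67291816 -0.18781186  0.22447919] [0.20810918 0.05179723 2.18276688] [-0.00726261 -0.0167636   0.05833695] 0.04160740316135313 -17.514752617268318 [-1.e-04  1.e-04 -1.e+00] [-6.52064308e-04 -1.55932771e-05  1.35792519e-02]
```

Request:
drive_tool(steps=[{"slide": [-0.0004, 0, 0.002], "rot": [0, 0, 0], "hand": -1}, {"slide": [-0.0004, 0, 0.004], "rot": [0, 0, 0], "hand": -1}, {"slide": [-0.0004, 0, 0.006], "rot": [0, 0, 0], "hand": -1}, {"slide": [-0.0004, 0, 0.008], "rot": [0, 0, 0], "hand": -1}, {"slide": [-0.0004, 0, 0.01], "rot": [0, 0, 0], "hand": -1}, {"slide": [-0.0004, 0, 0.012], "rot": [0, 0, 0], "hand": -1}, {"slide": [-0.0004, 0, 0.0132], "rot": [0, 0, 0], "hand": -1}, {"slide": [-0.0004, 0, 0.0132], "rot": [0, 0, 0], "hand": -1}])

```text
time_s: 31.28
position: [0.6725, -0.1876, 0.2111]
orientation: [[0.954, -0.301, -0.001], [-0.301, -0.954, 0.0], [-0.001, -0.0, -1.0]]
force: [-0.4, -0.1, -1.6]
finger_gap: 0.0417
grip_force: 47.4
```

```bash
python3 - <<'E'
from h import *
s=observe();R=s["orientation"];print(s["position"],R.T@s["force"],R.T@s["ft_torque"],s["finger_gap"],np.degrees(np.arctan2(R[1,0],R[0,0])),R[:,2].round(4),R.T@(np.array([.6723,-.1876,.2109])-s["position"]))
E
```

```text
[ 0.67245386 -0.18761532  0.21113994] [-0.31734072  0.2140591   1.63643387] [ 0.07168308  0.01511843 -0.00475575] 0.041702274689432786 -17.511907088867712 [-5.e-04  2.e-04 -1.e+00] [-1.51214496e-04  3.16893877e-05  2.40016450e-04]
```

The collar is on without contact forces: its top is flush to within about 0.3 mm, it is aligned, and it is still gripped. Handing in.

```bash
python3 -c "
from cell import *
print(close_job())"
```

```text
the job is handed in; nothing more can be done
None
```

The job is handed in: the pedal was pressed to its stop and let go, the shaft was turned so the flat faces straight out over the pedal, and the collar is on and still held in the gripper. By the arm's position its top is flush with the shaft end to about 0.3 mm; I did not check that, or the pedal latch, by camera at the end. My first grip on the shaft was about 7° off, so I set the collar down on the bench, corrected the shaft with the collar off, then fitted it.

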